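# Pin a pack of bag pattern plates in the jig

### The arm

A 6-joint arm with a two-finger parallel gripper is mounted at the origin on the work surface. World frame = base frame: x ahead of the robot, y to its left, z up, the work surface at z = 0. Lengths are in m, angles in rad, forces in N, time in s.
With the tool pointing down it reaches from about 0.275 to 1 m from the base axis. Payload 8.4 kg.
Tool frame: the origin (TCP) lies on the centre line of the jaws, within the pads' length; the fingertips stand 8 mm ahead of it and the grasp point (between the pads) lies 11 mm behind it; z points along the fingers, x is the direction in which the jaws open and shut, and the axes are right-handed (so a half turn about z gives the same grasp; the last joint's range is limited). The gripper opens to 85 mm and grips with 20 to 120 N. Pads are 22 mm wide; open, the fingers measure 114 mm over their backs; the gripper's body (76 mm by 85 mm) begins 54 mm behind the grasp point. The pads swing forward as they close: fully open they stand 13 mm farther back than shut.
Start: joints at [-1.342, 0.353, 1.633, -0, 1.155, -0.002], TCP at [0.143, -0.608, 0.214] pointing down, gripper open.
Joint ranges: [-2.63, 2.63], [-0.92, 2.1], [0.06, 2.66], [-1.3, 4.44], [0, 2.69], [-3.02, 3.02]. Speed limits (rad/s): [2.22, 2.22, 2.79, 3.14, 3.14, 3.14].

### API

Orientations are given as a rotation vector (axis times angle).
In Python, from station import ctrl gives the robot as it stands.
- The arm moves only by the tool servo_tool, never from a script. Its argument "rows" is text: rows parted by semicolons, each of 6 numbers parted by spaces: the shift along the tool's x, y, z in units of 30 mm (1.0 is 30 mm), then the turn, a rotation vector about the tool's x, y, z in rad. A call has 1 to 12 rows; each row is the pose to reach, as a shift and turn from the pose commanded when the call began, along the tool's axes at that moment; what a row does not reach only later rows make up. A row lasts 1/12 s, in which the tool goes at most 41.7 mm and 7.16 degrees, less where a joint would pass 70% of its speed; a pose out of reach is approached as far as the arm can. A call with a gripper value outside its range is refused whole. "fingers" is the opening in per cent of the stroke, from 0 (shut) to 100 (fully open), set as the call begins (left out, the last holds). The fingers move at their own pace and stop on an object; "grip_force" is the grip in N (left out, the last holds). Time passes only in rows, so rows that repeat a pose let the fingers close. It gives the time, the measured TCP pose, the force and the opening at its end, in the units of the state.
- ctrl.observe(): the state, without advancing time (a new reading comes with each control period).
- ctrl.capture(name): name is "scene" or "top" or "wrist"; returns a dict with "image" (384x512x3 uint8, red, green, blue), "depth" (384x512 float32, m along the optical axis (not along the pixel's ray), 0 where there is no reading), "vertical_fov" (degrees; the focal length in pixels is half the picture's height over the tangent of half this angle, whatever the lens; pixels are square), "cx", "cy" (the principal point, pixels), "k1" (the pictures are not rectified: a ray, as slopes to the right and down, at radius r is drawn at 1 + k1 r^2 times it, then the intrinsics apply), "xyz" and "attitude" of the camera in the world; the wrist camera has in their place "T_tool_cam" (4x4, takes a point from camera to tool coordinates, whose origin is the TCP and whose axes are the tool frame's). Camera axes: x right, y up, looking along -z (the intrinsics and any distortion apply to the point x, -y, -z); pixel columns grow to the right and rows downward; lengths in m; the calibration is good to about 2 mm. A picture is of the moment at which its call begins: read the wrist's pose just before it.
- ctrl.sign_off(): hands the job in, once; it reports no verdict.
The state is a dict: "time_s": time; "joints": joint angles; "joint_vel": joint speeds; "effort": joint torques, N m; "tool_pos": TCP position; "eef_rot": TCP orientation; "force": force on the tool from outside, world axes, zero at the start; "wrist_torque": the same for the moment, N m; "grip_width": finger opening in m.
Only numpy, scipy, OpenCV 4.12 (cv2) and the standard library are available. Lean on these libraries where they do the work, as an engineer would, in place of code of your own. Each camera call takes 0.05 s, during which the arm holds its last target.

### The job

Three loose pattern plates lie untidily stacked on the pinning jig. Line the stack up gently, snug into the corner of the jig's side stop and back gauge, so that all the holes are in line, then take the pin from its block and press it gently through all three plates into the jig, all the way until its flange sits on the top plate. Leave the pinned stack square in the jig, let go, and do not disturb the other things on the bench.

Things in the scene. Friction and masses are not known exactly. Their poses are not given: they have to be found in the camera images.
- jig: Fixed jig: deck 220 (x) x 170 (y) mm, top 30 mm above bench; origin: centre of underside, z up. Towards +x stands the back gauge, a steel bar 18 mm high, y -48 to +36 mm, face to -x; clamped firmly, but at x=+41 to +69 mm, different each start and NOT measured: slide the plates until felt to stop. 10-15 N is a firm push; over 30 N of a plate or pin on the jig is forcing it. Behind it a knob, no higher.
- side_stop (a point): Middle of the face of the fixed steel side stop on the deck (jig x=0, y=+40, at mid-height, 39 mm above the bench). The stop is 18 mm high, 125 mm long along jig x; its face looks to jig -y and the plates' +y edges go against it.
- slot (a point): Centre of the deck's slot (jig x=+25, y=0, on the deck top): 44 mm along x, 12 mm along y, through the 6 mm deck. The gauge's carriage lies below it (top 24 mm above bench) and moves with the gauge: its 11.5 mm hole is under the plates' holes only when these lie against gauge and side stop. 3 mm down in it a stiff plug: the pin must push it down, about 7 N all the way, no spring-back.
- plate_low: A loose, stiff, smooth rectangular pattern plate 110 (own x) x 80 (own y) x 6 mm, with one vertical round 11.5 mm hole at x=+25, y=0 mm. Origin: centre of its underside. Bottom one of the stack, plywood; lies on the deck (origin 30 mm above the bench).
- plate_mid: A loose, stiff, smooth rectangular pattern plate 110 (own x) x 80 (own y) x 6 mm, with one vertical round 11.5 mm hole at x=+25, y=0 mm. Origin: centre of its underside. Middle one of the stack, aluminium (origin 36 mm above the bench).
- plate_top: A loose, stiff, smooth rectangular pattern plate 110 (own x) x 80 (own y) x 6 mm, with one vertical round 11.5 mm hole at x=+25, y=0 mm. Origin: centre of its underside. Top one of the stack, grey laminate (origin 42 mm above the bench). At the start the three are shifted from one another by several mm in x and y, turned up to 0.06 rad from the jig, and 5 to 60 mm short of the stops.
- hole_low (a point): Centre of the bottom plate's hole, at half its thickness.
- hole_mid (a point): Centre of the middle plate's hole, at half its thickness.
- hole_top (a point): Centre of the top plate's hole, at half its thickness.
- pin: Loose upright steel pin, 70 mm long, 70 g: round 10 mm shank, lowest 3 mm tapering to 6 mm; flange 26 mm across, 4 mm thick, underside 38 mm above the tip; above it a square grip 16 x 16 mm (sides along own x, y), 42 to 70 mm above the tip. Origin: the tip, z up. Starts in the block, tip 7 mm above the bench; fully home its tip is 10 mm above the bench.
- block: Fixed dark wooden block 70 x 60 x 45 mm that holds the pin upright in a loose 12.5 mm hole, the pin's flange on its top. Origin: centre of its underside.
- thread_cone: Bystander: loose cone of thread, 64 mm across, 100 mm tall; origin at its underside.
- jar: Bystander: loose jar 64 mm across, 85 mm tall; origin at its underside.
- mallet: Bystander: loose small mallet, about 240 mm long, lying flat; origin under its middle.

How it is judged:
On the way, in this order (a step that is already met when the one before it is completed fails the run):
1. the three plates lie flat and square in the jig with their holes in line (angle between the x axis of each of plate_low, plate_mid, plate_top and the x axis of jig, either way round below 0.05 rad and z of plate_low in the frame of jig between 0.027 and 0.033 m and z of plate_mid in the frame of jig between 0.033 and 0.039 m and z of plate_top in the frame of jig between 0.039 and 0.045 m and horizontal distance between hole_low and hole_mid below 0.003 m and horizontal distance between each of hole_mid, hole_low and hole_top below 0.003 m), for 0.2 s.
2. the pin is through all three plates and in the jig's hole, its flange on the top plate (horizontal distance between each of hole_low, hole_mid, hole_top and pin below 0.003 m and z of pin in the frame of jig below 0.0125 m), for 0.2 s.
At the end, for the whole second after the job is handed in: Pin upright (0.06 rad) through all three plates (hole centres within 3 mm of it), home in the jig (tip at most 12.5 mm above the bench: flange within 2.5 mm of the top plate), at rest; plates in order, flat on the deck (within 3 mm), square to the jig within 0.05 rad (all of step 2 and angle between the x axis of each of plate_low, plate_mid, plate_top and the x axis of jig, either way round below 0.05 rad and z of plate_low in the frame of jig between 0.027 and 0.033 m and z of plate_mid in the frame of jig between 0.033 and 0.039 m and z of plate_top in the frame of jig between 0.039 and 0.045 m and angle between pin's own z axis and vertical below 0.06 rad and linear speed of pin below 0.01 m/s); the robot touches nothing.
It fails at once if a plate is pressed against the jig with more than 30 N (contact force between any of plate_low, plate_mid, plate_top and jig above 30 N).
It fails at once if the pin is pressed on the jig or on the top plate with more than 30 N (contact force between pin and jig above 30 N or contact force between pin and plate_top above 30 N).
It fails at once if a bystander (thread cone, jar or mallet) is moved more than 15 mm (distance of any of thread_cone, jar, mallet from where it was at the start of the episode above 0.015 m).
It also fails if it takes over 72 s, if anything falls off the work surface, if the arm or the gripper's body presses on something with over 40 N, if the wrist force passes 120 N, or if a joint passes its speed limit or range.

## Working session

There is one attempt and no reset: what is moved stays moved. The work goes in short steps, Python scripts to look and compute and a tool call to move; the robot and the scene stay as the last step left them, time stands still between calls to the robot, and variables do not carry over. Pictures are saved under pics/ and viewed, and the job is handed in when it is done.

Besides the shell and the picture viewer there is one more tool, called as name(argument=value, ...) on one line, values as JSON. servo_tool: Moves the arm, as the interface text tells. Its arguments: {"type":"object","properties":{"rows":{"type":"string"},"fingers":{"type":"number"},"grip_force":{"type":"number"}},"required":["rows"]}

```bash
ls; mkdir -p pics; cat > h.py <<'E'
from station import ctrl
import numpy as np, cv2
from scipy.spatial.transform import Rotation as R
def cam(name):
    s=ctrl.observe(); c=ctrl.capture(name)
    f=c['image'].shape[0]/2/np.tan(np.radians(c['vertical_fov'])/2)
    c['f']=f
    if 'T_tool_cam' in c:
        T=np.eye(4);T[:3,:3]=R.from_rotvec(s['eef_rot']).as_matrix();T[:3,3]=s['tool_pos']
        c['T']=T@np.array(c['T_tool_cam'])
    else:
        T=np.eye(4);a=np.array(c['attitude'])
        T[:3,:3]=a if a.shape==(3,3) else R.from_rotvec(a).as_matrix() if a.shape==(3,) else R.from_quat(a).as_matrix()
        T[:3,3]=c['xyz'];c['T']=T
    return c
def rays(c,px):
    px=np.atleast_2d(np.array(px,float))
    K=np.array([[c['f'],0,c['cx']],[0,c['f'],c['cy']],[0,0,1]])
    d=np.array([c['k1'],0,0,0,0])
    u=cv2.undistortPoints(px.reshape(-1,1,2),K,d).reshape(-1,2)
    v=np.c_[u[:,0],-u[:,1],-np.ones(len(u))]
    return c['T'][:3,3],v@c['T'][:3,:3].T
def onz(c,px,z):
    o,v=rays(c,px); t=(z-o[2])/v[:,2]; return o+v*t[:,None]
def save(c,n,crop=None,s=1):
    im=c['image'][:,:,::-1]
    if crop: x0,y0,x1,y1=crop; im=im[y0:y1,x0:x1]
    cv2.imwrite('pics/'+n,cv2.resize(im,None,fx=s,fy=s,interpolation=cv2.INTER_CUBIC))
E
python3 - <<'E'
from h import *
import pickle
print(ctrl.observe())
for n in ['scene','top','wrist']:
    c=cam(n); save(c,n+'0.png',s=1.5); pickle.dump(c,open(n+'0.pkl','wb'))
    print(n,{k:v for k,v in c.items() if k not in('image','depth')})
E
```

```text
pics
{'time_s': 0.0, 'joints': array([-1.34238046e+00,  3.53656806e-01,  1.63413977e+00,  4.12531519e-06,
        1.15522150e+00, -2.39213962e-03]), 'joint_vel': array([ 1.33537928e-03,  2.34653644e-03,  8.37730355e-04,  6.90404877e-05,
       -6.86930113e-04, -2.59428312e-05]), 'effort': array([-1.06638960e-03, -6.05253267e+01, -3.42073882e+01, -2.45911724e-04,
        9.29509057e-03, -3.15510681e-05]), 'tool_pos': array([ 0.14286791, -0.60792661,  0.21375389]), 'eef_rot': array([-2.46175955e+00,  1.95031924e+00,  1.74749539e-03]), 'force': array([-0.25385499,  0.13350163,  0.49734892]), 'wrist_torque': array([-0.01049979, -0.01078698, -0.03353774]), 'grip_width': 0.085520217307387}
scene {'vertical_fov': 45.73192350152222, 'cx': 253.63036310998393, 'cy': 191.13073279121, 'k1': 0.02942792229001423, 'xyz': array([0.93899182, 0.48954584, 1.17793255]), 'attitude': array([0.23005956, 0.63489695, 2.32772217]), 'f': np.float64(455.2820227015264), 'T': array([[-0.73739608, -0.58815928,  0.33213805,  0.93899182],
       [ 0.67534514, -0.63288859,  0.3786304 ,  0.48954584],
       [-0.012488
[... 789 characters left out ...]
 3.22648310e-04, -2.29586418e-04,
        -7.32128997e-04],
       [ 2.31154922e-04, -9.46356030e-01, -3.23125690e-01,
        -8.31548529e-02],
       [-3.21526448e-04,  3.23125611e-01, -9.46356030e-01,
        -1.60573626e-01],
       [ 0.00000000e+00,  0.00000000e+00,  0.00000000e+00,
         1.00000000e+00]]), 'f': np.float64(297.13697194866194), 'T': array([[ 2.28481899e-01,  9.21257547e-01,  3.14770638e-01,
         2.23697440e-01],
       [-9.73547708e-01,  2.16521753e-01,  7.29602046e-02,
        -5.88458911e-01],
       [-9.39551343e-04, -3.23114319e-01,  9.46359474e-01,
         3.74394147e-01],
       [ 0.00000000e+00,  0.00000000e+00,  0.00000000e+00,
         1.00000000e+00]])}
```

View pics/scene0.png

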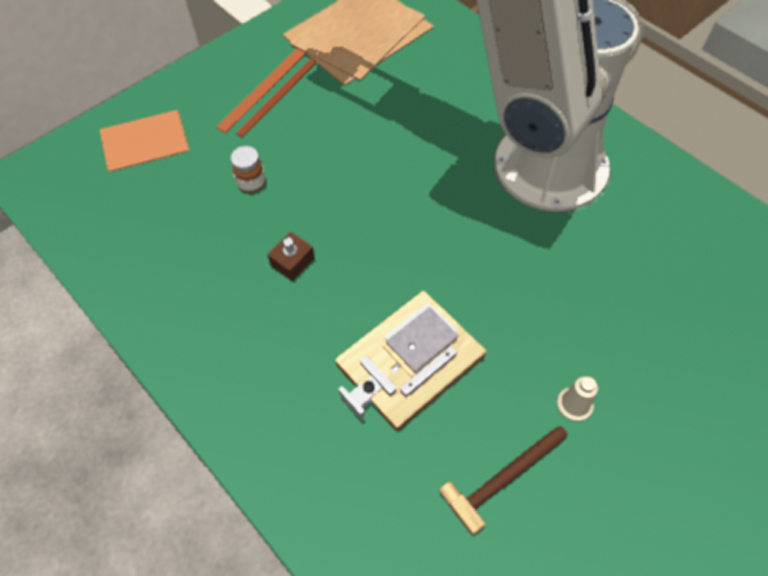

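View pics/top0.png

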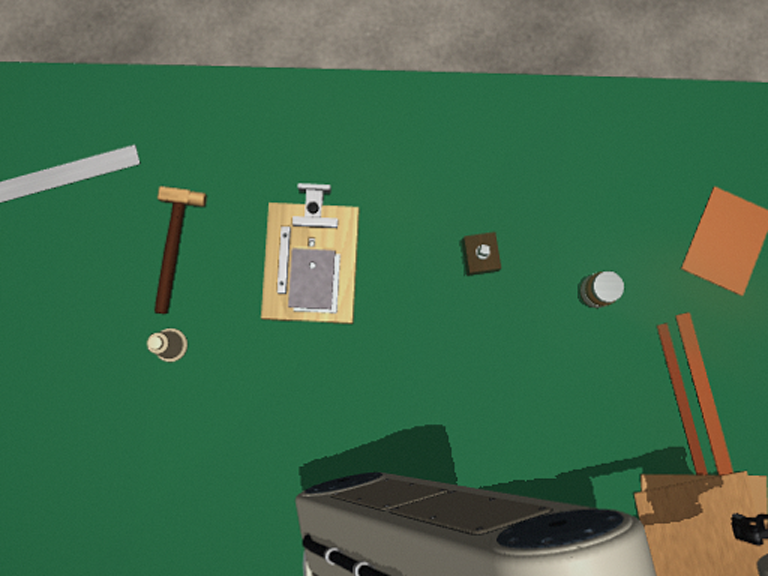

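View pics/wrist0.png

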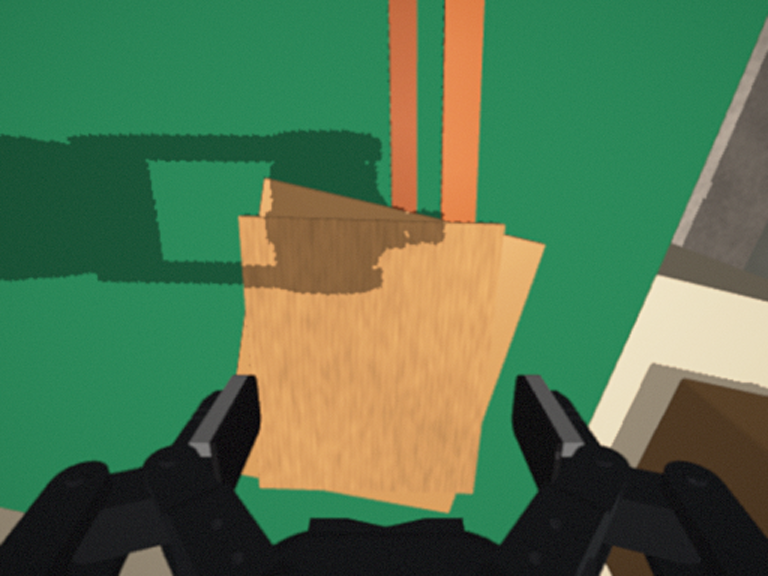

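The scene and top views show the jig at about (310,262) in the 768-wide top picture. Its gauge points away from the robot and the side stop is on the left. The block is at (482,252), the jar at (603,289), the cone at (170,345) and the mallet at (175,245). I'll zoom in next.

```bash
python3 - <<'E'
from h import *
import pickle
c=pickle.load(open('top0.pkl','rb'))
save(c,'top_jig.png',(165,115,250,225),5)
save(c,'top_blk.png',(290,140,350,200),8)
for n,p,z in [('deckC',[(269,203),(358,207),(354,323),(262,318)],.03),('pin',[(485,250)],.077),('blk',[(463,235),(496,232),(500,271),(467,276)],.045),('jar',[(608,287)],.085),('cone',[(156,344)],.1),('mallet',[(160,196),(206,200),(162,312)],.02)]:
    print(n,onz(c,np.array(p)/1.5,z).round(3).tolist())
E
```

```text
deckC [[0.665, 0.21, 0.03], [0.661, 0.042, 0.03], [0.441, 0.043, 0.03], [0.446, 0.215, 0.03]]
pin [[0.576, -0.194, 0.077]]
blk [[0.609, -0.157, 0.045], [0.616, -0.219, 0.045], [0.542, -0.226, 0.045], [0.532, -0.165, 0.045]]
jar [[0.512, -0.417, 0.085]]
cone [[0.392, 0.387, 0.1]]
mallet [[0.676, 0.42, 0.02], [0.67, 0.332, 0.02], [0.454, 0.404, 0.02]]
```

View pics/top_jig.png

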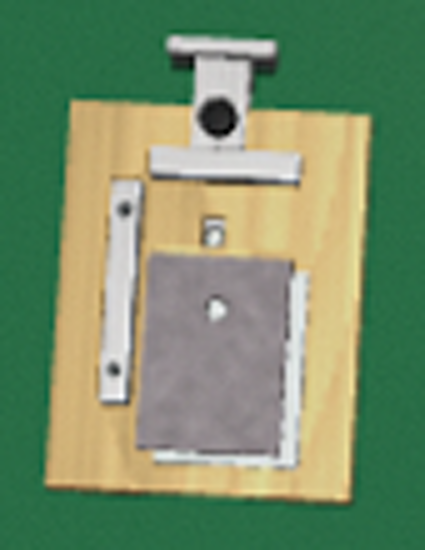

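View pics/top_blk.png

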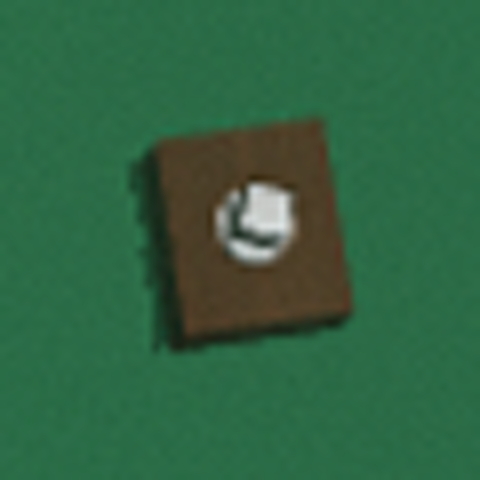

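```bash
cat >> h.py <<'E'
def plan(p,yaw=None):
    # pose commanded unknown; use measured. tool straight down, tool x at yaw
    s=ctrl.observe(); R0=R.from_rotvec(s['eef_rot']); 
    d=R0.inv().apply(np.array(p)-s['tool_pos'])/0.03
    if yaw is None: x=R0.as_matrix()[:,0]; yaw=np.arctan2(x[1],x[0])
    Rt=R.from_matrix(np.array([[np.cos(yaw),np.sin(yaw),0],[np.sin(yaw),-np.cos(yaw),0],[0,0,-1]]).T.T)
    t=(R0.inv()*Rt).as_rotvec()
    print('move',d.round(3),'turn',t.round(4),'yaw',round(yaw,4))
E
python3 -c "
from h import *
plan([0.60,0.13,0.25],-1.59)"
```

```text
move [-20.466 -20.46   -1.18 ] turn [1.0e-04 1.1e-03 2.5e-01] yaw -1.59
```

servo_tool(rows="-20.47 -20.46 -1.18 0 0.001 0.25;-20.47 -20.46 -1.18 0 0.001 0.25;-20.47 -20.46 -1.18 0 0.001 0.25;-20.47 -20.46 -1.18 0 0.001 0.25;-20.47 -20.46 -1.18 0 0.001 0.25;-20.47 -20.46 -1.18 0 0.001 0.25;-20.47 -20.46 -1.18 0 0.001 0.25;-20.47 -20.46 -1.18 0 0.001 0.25;-20.47 -20.46 -1.18 0 0.001 0.25;-20.47 -20.46 -1.18 0 0.001 0.25;-20.47 -20.46 -1.18 0 0.001 0.25;-20.47 -20.46 -1.18 0 0.001 0.25", fingers=50)

```text
time_s: 1.15
tool_pos: [0.4065, -0.1817, 0.2351]
eef_rot: [2.199, -2.243, 0.002]
force: [1.0, -0.3, -0.7]
grip_width: 0.0426
```

```bash
python3 -c "
from h import *
plan([0.60,0.13,0.25],-1.59)"
```

```text
move [-10.514  -6.248  -0.507] turn [-0.0005 -0.0012 -0.0002] yaw -1.59
```

servo_tool(rows="-10.5 -6.25 -0.5 0 0 0;-10.5 -6.25 -0.5 0 0 0;-10.5 -6.25 -0.5 0 0 0;-10.5 -6.25 -0.5 0 0 0;-10.5 -6.25 -0.5 0 0 0;-10.5 -6.25 -0.5 0 0 0;-10.5 -6.25 -0.5 0 0 0;-10.5 -6.25 -0.5 0 0 0;-10.5 -6.25 -0.5 0 0 0;-10.5 -6.25 -0.5 0 0 0;-10.5 -6.25 -0.5 0 0 0;-10.5 -6.25 -0.5 0 0 0")

```text
time_s: 2.15
tool_pos: [0.5988, 0.1275, 0.2489]
eef_rot: [2.199, -2.24, 0.0]
force: [-1.2, -0.9, 0.7]
grip_width: 0.0427
```

```bash
python3 - <<'E'
from h import *
import pickle
s=ctrl.observe();print(s['tool_pos'],s['joints'],s['force'])
c=cam('wrist'); pickle.dump(c,open('w1.pkl','wb')); save(c,'w1.png',s=1.5)
E
```

```text
[0.59878753 0.12745043 0.24891443] [ 2.08044433e-01  3.04164884e-01  1.62376032e+00 -1.41093306e-03
  1.21535025e+00  1.79788033e+00] [-1.18100945 -0.88715882  0.67513201]
```

View pics/w1.png

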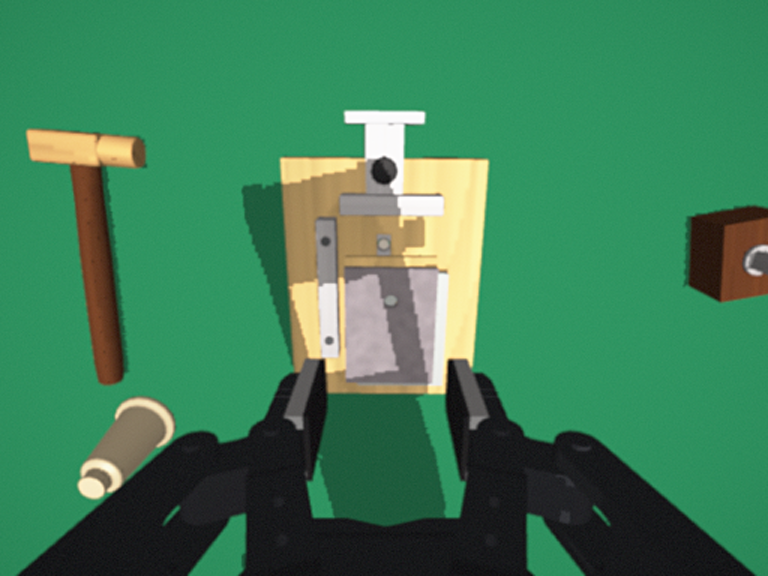

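```bash
python3 - <<'E'
from h import *
import pickle
c=pickle.load(open('w1.pkl','rb'))
save(c,'w1z.png',(180,95,330,265),4)
def pr(n,p,z): print(n,onz(c,np.array(p)/1.5,z)[:,:2].round(4).tolist())
pr('deck far',[(281,157),(488,159)],.03)
pr('deck side R',[(488,159),(474,391)],.03)
pr('stop face',[(338,218),(339,356)],.048)
pr('gauge',[(340,214),(443,214)],.048)
pr('top',[(346,267),(437,267),(434,385),(346,381)],.048)
pr('holetop',[(391,300)],.048)
pr('mid',[(447,271),(443,385)],.042)
pr('carr hole',[(384,244)],.024)
E
```

```text
deck far [[0.6668, 0.2122], [0.662, 0.0423]]
deck side R [[0.662, 0.0423], [0.443, 0.0439]]
stop face [[0.6188, 0.1661], [0.4935, 0.1719]]
gauge [[0.622, 0.1643], [0.6204, 0.0807]]
top [[0.5771, 0.1615], [0.5756, 0.0847], [0.4616, 0.0853], [0.4675, 0.1668]]
holetop [[0.5467, 0.124]]
mid [[0.5701, 0.0753], [0.4578, 0.0761]]
carr hole [[0.5907, 0.1292]]
```

View pics/w1z.png

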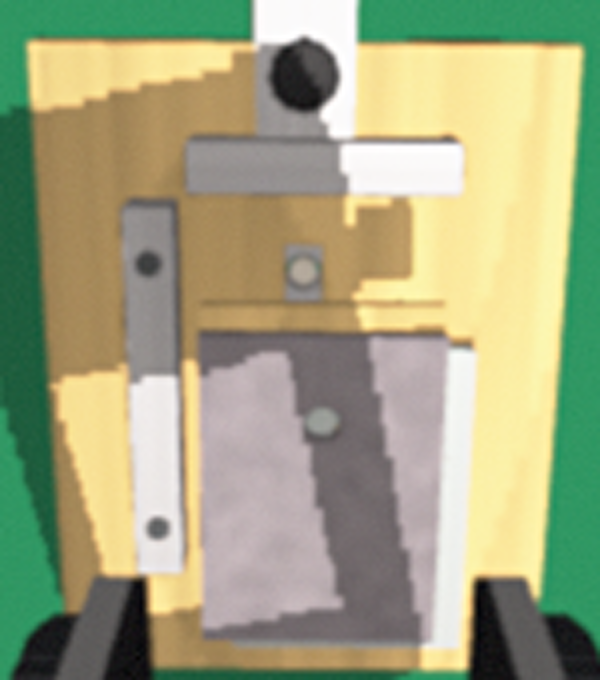

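```bash
python3 -c "
from h import *
plan([0.438,0.124,0.075],-1.596)"
```

```text
move [0.193 5.348 5.811] turn [ 0.001  -0.0016  0.0057] yaw -1.596
```

servo_tool(rows="0.2 3.5 0.5 0 0 0.006;0.2 5.35 3 0 0 0.006;0.2 5.35 5.8 0.001 -0.0015 0.006;0.2 5.35 5.8 0.001 -0.0015 0.006;0.2 5.35 5.8 0.001 -0.0015 0.006;0.2 5.35 5.8 0.001 -0.0015 0.006;0.2 5.35 5.8 0.001 -0.0015 0.006;0.2 5.35 5.8 0.001 -0.0015 0.006;0.2 5.35 5.8 0.001 -0.0015 0.006;0.2 5.35 5.8 0.001 -0.0015 0.006;0.2 5.35 5.8 0.001 -0.0015 0.006", fingers=40)

```text
time_s: 3.12
tool_pos: [0.441, 0.1248, 0.077]
eef_rot: [-2.19, 2.247, -0.003]
force: [-0.5, 0.1, 0.3]
grip_width: 0.0342
```

```bash
python3 - <<'E'
from h import *
s=ctrl.observe();print(s['tool_pos'],s['force'])
plan([0.438,0.124,0.044],-1.596)
c=cam('wrist'); save(c,'w2.png',s=1.5)
E
```

```text
[0.44095443 0.12475148 0.07702372] [-0.49357914  0.06011412  0.29754686]
move [0.029 0.103 1.1  ] turn [-0.0044  0.0015 -0.0007] yaw -1.596
```

View pics/w2.png

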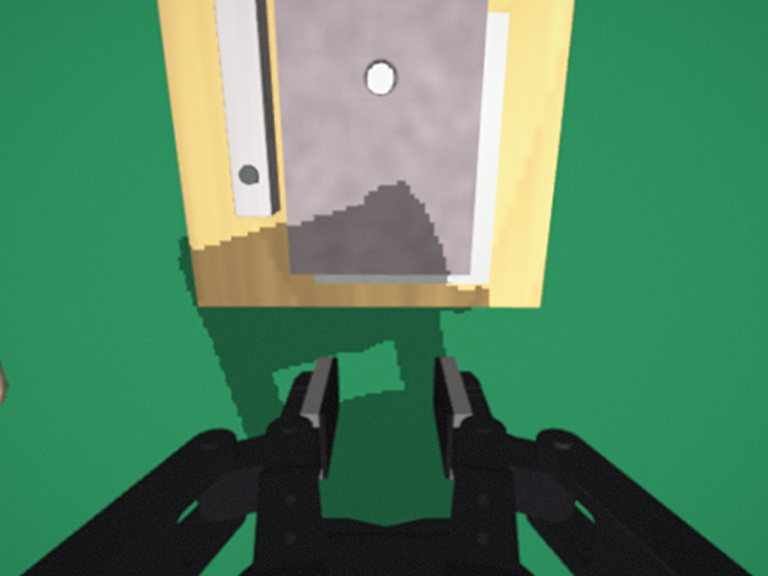

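servo_tool(rows="0 0.05 0.5 0 0 0;0 0.05 0.9 0 0 0;0 0.05 0.9 0 0 0;0 0.05 0.9 0 0 0;0 0.05 0.9 0 0 0")

```text
time_s: 3.58
tool_pos: [0.4381, 0.1248, 0.0493]
eef_rot: [-2.192, 2.248, -0.001]
force: [0.4, -0.1, 0.0]
grip_width: 0.0341
```

servo_tool(rows="0 0 0.05 0 0 0;0 0 0.1 0 0 0;0 0 0.1 0 0 0")

```text
time_s: 3.83
tool_pos: [0.4376, 0.1247, 0.0457]
eef_rot: [-2.192, 2.248, -0.001]
force: [0.3, 0.1, -0.1]
grip_width: 0.0342
```

servo_tool(rows="0 0 0.1 0 0 0;0 0 0.1 0 0 0;0 0 0.1 0 0 0")

```text
time_s: 4.08
tool_pos: [0.4373, 0.1246, 0.0424]
eef_rot: [-2.193, 2.249, -0.0]
force: [0.5, -0.9, -0.6]
grip_width: 0.0342
```

servo_tool(rows="0 0 0.05 0 0 0;0 0 0.05 0 0 0;0 0 0.05 0 0 0")

```text
time_s: 4.33
tool_pos: [0.4374, 0.1247, 0.041]
eef_rot: [-2.193, 2.249, -0.001]
force: [0.1, -0.4, 0.6]
grip_width: 0.0345
```

servo_tool(rows="0 0 0.05 0 0 0;0 0 0.05 0 0 0;0 0 0.05 0 0 0")

```text
time_s: 4.58
tool_pos: [0.4374, 0.1246, 0.0395]
eef_rot: [-2.193, 2.249, -0.001]
force: [0.1, -0.0, -0.3]
grip_width: 0.0339
```

servo_tool(rows="0 0 0.04 0 0 0;0 0 0.04 0 0 0;0 0 0.04 0 0 0")

```text
time_s: 4.83
tool_pos: [0.4374, 0.1246, 0.0383]
eef_rot: [-2.193, 2.248, -0.001]
force: [-0.0, 0.7, -0.4]
grip_width: 0.0342
```

servo_tool(rows="0 0 0.03 0 0 0;0 0 0.03 0 0 0")

```text
time_s: 5.0
tool_pos: [0.4374, 0.1247, 0.0374]
eef_rot: [-2.192, 2.248, -0.001]
force: [0.5, -0.0, 0.3]
grip_width: 0.0343
```

servo_tool(rows="0 0 0.03 0 0 0;0 0 0.03 0 0 0")

```text
time_s: 5.17
tool_pos: [0.4374, 0.1246, 0.0364]
eef_rot: [-2.193, 2.249, -0.001]
force: [-0.9, 0.0, -1.2]
grip_width: 0.0344
```

servo_tool(rows="0 -0.05 0 0 0 0;0 -0.1 0 0 0 0;0 -0.1 0 0 0 0")

```text
time_s: 5.42
tool_pos: [0.441, 0.1247, 0.0366]
eef_rot: [-2.192, 2.248, -0.001]
force: [-0.0, -0.4, -0.4]
grip_width: 0.0337
```

servo_tool(rows="0 0 0.03 0 0 0;0 0 0.03 0 0 0")

```text
time_s: 5.58
tool_pos: [0.4404, 0.1246, 0.0355]
eef_rot: [-2.193, 2.249, -0.001]
force: [-0.8, -0.0, -0.8]
grip_width: 0.034
```

servo_tool(rows="0 0 0.03 0 0 0;0 0 0.03 0 0 0")

```text
time_s: 5.75
tool_pos: [0.4403, 0.1246, 0.0346]
eef_rot: [-2.193, 2.249, -0.0]
force: [-0.3, -0.5, -0.4]
grip_width: 0.0341
```

```bash
python3 - <<'E'
from h import *
c=cam('wrist'); save(c,'w3.png',(130,130,370,310),3)
E
```

```text
(no output)
```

View pics/w3.png

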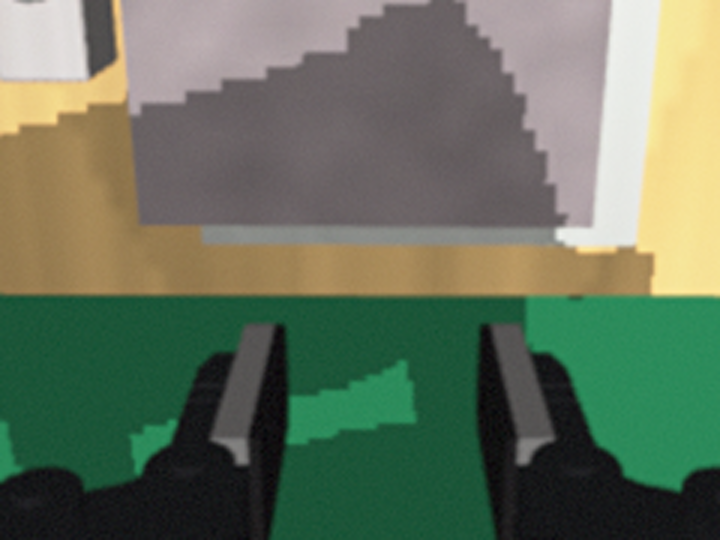

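```bash
python3 - <<'E'
from h import *
c=cam('wrist')
def P(x,y): return (x/3+130,y/3+130)
for z in (.025,.03,.035,.04): print(z,onz(c,[P(262,325),P(505,325),P(232,445)],z).round(4).tolist())
print(onz(c,[P(300,296)],.03),onz(c,[P(300,245)],.042),onz(c,[P(140,225)],.048))
print(c['depth'][238,217],c['depth'][238-3:250:3,212:222])
E
```

```text
0.025 [[0.4343, 0.1508, 0.025], [0.433, 0.099, 0.025], [0.4043, 0.1597, 0.025]]
0.03 [[0.4369, 0.15, 0.03], [0.4356, 0.0997, 0.03], [0.4078, 0.1586, 0.03]]
0.035 [[0.4395, 0.1492, 0.035], [0.4383, 0.1004, 0.035], [0.4113, 0.1576, 0.035]]
0.04 [[0.4421, 0.1484, 0.04], [0.4409, 0.1011, 0.04], [0.4148, 0.1565, 0.04]]
[[0.44335818 0.14177722 0.03      ]] [[0.45960713 0.13984417 0.042     ]] [[0.46663239 0.16742365 0.048     ]]
0.15367818 [[0.21538898 0.21516241 0.2165618  0.21560086 0.21646546 0.21727444
  0.21632187 0.2159398  0.21524137 0.21583353]
 [0.15296753 0.15292463 0.15381385 0.15291306 0.15304229 0.15367818
  0.15264267 0.15334922 0.15391232 0.15404373]
 [0.149617   0.15010127 0.15003234 0.15062737 0.14932728 0.15009348
  0.15124834 0.14994977 0.15088943 0.15063033]
 [0.14732437 0.1474338  0.14647584 0.14705269 0.14686407 0.14729038
  0.14686896 0.14614393 0.14698876 0.14690638]
 [0.14408666 0.1443054  0.14538337 0.14437753 0.1439867  0.14395066
  0.1434509  0.14432885 0.14475127 0.14604273]]
```

```bash
python3 - <<'E'
from h import *
c=cam('wrist')
print(ctrl.observe()['tool_pos'])
for px in [(217,238),(217,239),(217,245),(298,239)]:
    o,v=rays(c,[px]); d=c['depth'][px[1],px[0]]; print(px,d,(o+v*d).round(4))
E
```

```text
[0.44044481 0.12458995 0.03474243]
(217, 238) 0.15347661 [[0.4517 0.1457 0.0578]]
(217, 239) 0.15254737 [[0.4516 0.1456 0.0588]]
(217, 245) 0.14540945 [[0.4522 0.1446 0.0661]]
(298, 239) 0.15213938 [[0.4507 0.104  0.0591]]
```

```bash
python3 - <<'E'
from h import *
c=cam('wrist')
for px in [(217,235),(217,225),(230,200),(290,190),(250,260)]:
    o,v=rays(c,[px]); d=c['depth'][px[1],px[0]]; print(px,d,(o+v*d).round(4), c['image'][px[1],px[0]])
print(o, c['T_tool_cam'])
E
```

```text
(217, 235) 0.21687351 [[4.242e-01 1.550e-01 3.000e-04]] [27 85 56]
(217, 225) 0.18004766 [[0.4468 0.1494 0.0314]] [155 126  81]
(230, 200) 0.15752043 [[0.4687 0.1389 0.0477]] [106  99 101]
(290, 190) 0.15540534 [[0.4736 0.1072 0.048 ]] [102  92  96]
(250, 260) 0.22185074 [[0.4036 0.1315 0.0018]] [ 42 140  90]
[0.52322475 0.12314171 0.19540987] [[ 9.99999869e-01  3.65829276e-04 -3.59236517e-04 -7.16295054e-04]
 [ 2.30172088e-04 -9.46388372e-01 -3.23030954e-01 -8.29699296e-02]
 [-4.58151442e-04  3.23030829e-01 -9.46388331e-01 -1.60574346e-01]
 [ 0.00000000e+00  0.00000000e+00  0.00000000e+00  1.00000000e+00]]
```

```bash
python3 - <<'E'
from h import *
import pickle
for f,tcp in (('wrist0.pkl',.21375),('w1.pkl',.24891)):
    c=pickle.load(open(f,'rb')); T=np.array(c['T_tool_cam'])
    for u in (range(150,180,4) if f[1]=='r' else range(196,220,3)):
        col=c['depth'][:,u]; r=[i for i in range(225,300) if 0.02<col[i]<0.19]
        if not r: continue
        px=(u,r[0]); d=col[r[0]]
        c2=dict(c);c2['T']=T; o,v=rays(c2,[px]); print(f,px,d.round(4),(o+v*d).round(4))
c=cam('wrist'); c2=dict(c); c2['T']=np.array(c['T_tool_cam'])
for px in [(217,240),(212,260),(208,276),(207,280),(223,245),(222,270),(220,300),(205,290),(180,300)]:
    o,v=rays(c2,[px]); d=c['depth'][px[1],px[0]]; print(px,d,(o+v*d).round(4))
E
```

```text
wrist0.pkl (150, 257) 0.1352 [[-0.0497 -0.0112 -0.0423]]
wrist0.pkl (154, 251) 0.1403 [[-0.0496 -0.0112 -0.0369]]
wrist0.pkl (158, 250) 0.1425 [[-0.0484 -0.0106 -0.0347]]
wrist0.pkl (162, 250) 0.1413 [[-0.0461 -0.0112 -0.0358]]
wrist0.pkl (166, 250) 0.1423 [[-0.0445 -0.0107 -0.0349]]
wrist0.pkl (170, 250) 0.1451 [[-0.0434 -0.0092 -0.0324]]
w1.pkl (196, 248) 0.1509 [[-0.0318 -0.0072 -0.027 ]]
w1.pkl (199, 248) 0.1524 [[-0.0305 -0.0064 -0.0257]]
w1.pkl (202, 242) 0.1484 [[-0.0282 -0.0112 -0.0282]]
w1.pkl (205, 239) 0.1525 [[-0.0274 -0.0107 -0.0241]]
w1.pkl (208, 239) 0.1525 [[-0.0259 -0.0107 -0.0241]]
w1.pkl (211, 239) 0.152 [[-0.0243 -0.011  -0.0245]]
w1.pkl (214, 239) 0.1508 [[-0.0226 -0.0116 -0.0257]]
w1.pkl (217, 240) 0.1575 [[-0.0219 -0.0079 -0.0198]]
(217, 240) 0.15014976 [[-0.0209 -0.0114 -0.0264]]
(212, 260) 0.13315775 [[-0.0209 -0.0109 -0.0444]]
(208, 276) 0.121513605 [[-0.0208 -0.011  -0.0567]]
(207, 280) 0.1173623 [[-0.0205 -0.012  -0.0608]]
(223, 245) 0.14602719 [[-0.0174 -0.011  -0.0308]]
(222, 270) 0.14411877 [[-0.0177 -0.0004 -0.0365]]
(220, 300) 0.13489187 [[-0.0176  0.0073 -0.0489]]
(205, 290) 0.112251654 [[-0.0204 -0.0114 -0.0664]]
(180, 300) 0.107136294 [[-0.0286 -0.0112 -0.0719]]
```

servo_tool(rows="0 0 0.3 0 0 0;0 0 0.6 0 0 0;0 0 0.68 0 0 0;0 0 0.68 0 0 0;0 0 0.68 0 0 0")

```text
time_s: 6.42
tool_pos: [0.4401, 0.1245, 0.0138]
eef_rot: [-2.193, 2.249, 0.0]
force: [0.3, 0.8, 0.5]
grip_width: 0.0344
```

servo_tool(rows="0 0 0.05 0 0 0;0 0 0.05 0 0 0;0 0 0.05 0 0 0")

```text
time_s: 6.67
tool_pos: [0.4406, 0.1246, 0.013]
eef_rot: [-2.192, 2.248, -0.001]
force: [-0.3, -0.3, -0.3]
grip_width: 0.0338
```

```bash
python3 - <<'E'
from h import *
s=ctrl.observe();print(s['tool_pos'],s['force'])
c=cam('wrist'); save(c,'w4.png',(130,130,370,310),3)
for px in [(217,239),(217,240),(298,240)]:
    o,v=rays(c,[px]); d=c['depth'][px[1],px[0]]; print(px,d,(o+v*d).round(4))
E
```

```text
[0.44055897 0.12461452 0.0129532 ] [-0.28325462 -0.27119962 -0.33724475]
(217, 239) 0.15240566 [[0.4518 0.1456 0.0371]]
(217, 240) 0.15087637 [[0.4521 0.1454 0.0387]]
(298, 240) 0.15061305 [[0.4511 0.1042 0.0389]]
```

View pics/w4.png

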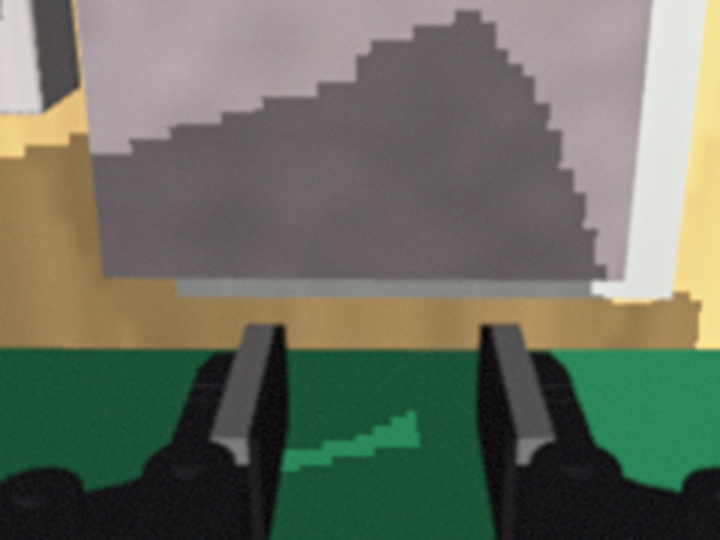

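servo_tool(rows="0 0 0.1 0 0 0;0 0 0.1 0 0 0;0 0 0.1 0 0 0")

```text
time_s: 6.97
tool_pos: [0.441, 0.1247, 0.0117]
eef_rot: [-2.192, 2.248, -0.002]
force: [-7.8, -2.9, 35.5]
grip_width: 0.0337
```

servo_tool(rows="0 0 0.03 0 0 0;0 0 0.03 0 0 0")

```text
time_s: 7.13
tool_pos: [0.4411, 0.1247, 0.0116]
eef_rot: [-2.192, 2.248, -0.002]
force: [-12.1, -3.0, 49.5]
grip_width: 0.0341
```

servo_tool(rows="0 0 0.03 0 0 0;0 0 0.03 0 0 0")

```text
time_s: 7.3
tool_pos: [0.4411, 0.1248, 0.0114]
eef_rot: [-2.192, 2.248, -0.002]
force: [-15.3, -3.9, 63.9]
grip_width: 0.0341
```

servo_tool(rows="0 0 0.03 0 0 0;0 0 0.03 0 0 0")

```text
time_s: 7.47
tool_pos: [0.4411, 0.1248, 0.0112]
eef_rot: [-2.191, 2.248, -0.002]
force: [-18.2, -5.2, 78.7]
grip_width: 0.0342
```

servo_tool(rows="0 0 -0.22 0 0 0;0 0 -0.22 0 0 0;0 0 -0.22 0 0 0")

```text
time_s: 7.72
tool_pos: [0.441, 0.1247, 0.0143]
eef_rot: [-2.191, 2.247, -0.002]
force: [-0.3, -0.8, -0.7]
grip_width: 0.0343
```

servo_tool(rows="0 -0.1 0 0 0 0;0 -0.2 0 0 0 0;0 -0.3 0 0 0 0;0 -0.4 0 0 0 0;0 -0.5 0 0 0 0;0 -0.6 0 0 0 0;0 -0.7 0 0 0 0;0 -0.8 0 0 0 0;0 -0.9 0 0 0 0;0 -1.0 0 0 0 0;0 -1.1 0 0 0 0;0 -1.2 0 0 0 0")

```text
time_s: 8.72
tool_pos: [0.4767, 0.1237, 0.0138]
eef_rot: [-2.193, 2.248, -0.001]
force: [-0.8, 0.1, -0.2]
grip_width: 0.0341
```

```bash
python3 - <<'E'
from h import *
s=ctrl.observe();print(s['tool_pos'],s['force'])
c=cam('wrist'); save(c,'w5.png',s=1.5)
E
```

```text
[0.47673643 0.12368995 0.01380588] [-0.78405214  0.14284361 -0.18747763]
```

View pics/w5.png

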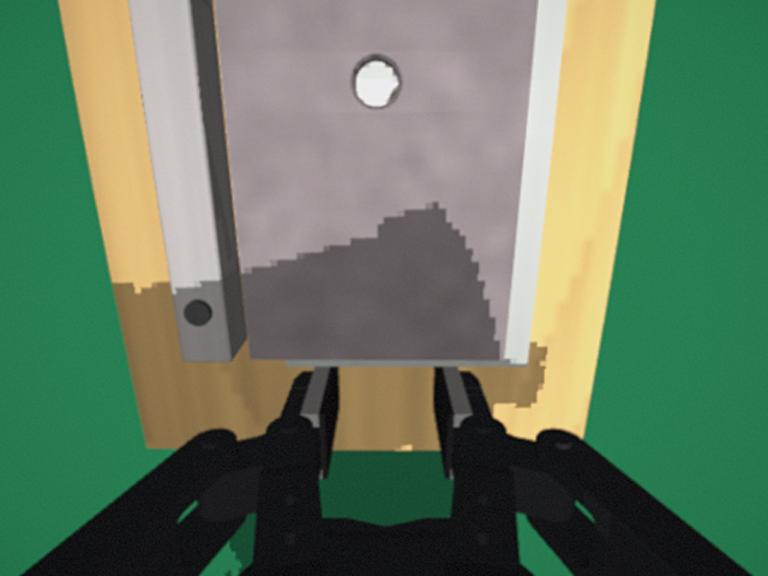

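servo_tool(rows="0 -0.07 0 0 0 0;0 -0.14 0 0 0 0;0 -0.21 0 0 0 0;0 -0.28 0 0 0 0;0 -0.35 0 0 0 0;0 -0.42 0 0 0 0;0 -0.49 0 0 0 0;0 -0.55 0 0 0 0")

```text
time_s: 9.43
tool_pos: [0.4932, 0.1233, 0.0138]
eef_rot: [-2.192, 2.248, -0.001]
force: [0.4, 0.5, 1.2]
grip_width: 0.0344
```

Now I'll creep forward one small step at a time.

servo_tool(rows="0 -0.04 0 0 0 0;0 -0.08 0 0 0 0;0 -0.1 0 0 0 0;0 -0.1 0 0 0 0")

```text
time_s: 9.77
tool_pos: [0.4961, 0.1232, 0.0138]
eef_rot: [-2.192, 2.248, -0.001]
force: [0.2, -0.8, 0.5]
grip_width: 0.0344
```

servo_tool(rows="0 -0.03 0 0 0 0;0 -0.06 0 0 0 0;0 -0.06 0 0 0 0")

```text
time_s: 10.02
tool_pos: [0.4979, 0.1232, 0.0138]
eef_rot: [-2.192, 2.248, -0.001]
force: [0.1, -0.7, -0.2]
grip_width: 0.0343
```

servo_tool(rows="0 -0.02 0 0 0 0;0 -0.04 0 0 0 0;0 -0.04 0 0 0 0")

```text
time_s: 10.27
tool_pos: [0.4991, 0.1231, 0.0138]
eef_rot: [-2.192, 2.248, -0.001]
force: [0.5, 0.3, -1.0]
grip_width: 0.0346
```

servo_tool(rows="0 -0.02 0 0 0 0;0 -0.04 0 0 0 0;0 -0.04 0 0 0 0")

```text
time_s: 10.52
tool_pos: [0.4998, 0.1231, 0.0137]
eef_rot: [-2.193, 2.249, 0.0]
force: [-2.6, 0.5, 1.0]
grip_width: 0.034
```

servo_tool(rows="0 -0.015 0 0 0 0;0 -0.03 0 0 0 0;0 -0.03 0 0 0 0")

```text
time_s: 10.77
tool_pos: [0.4997, 0.1229, 0.0135]
eef_rot: [2.193, -2.249, -0.002]
force: [-4.9, 0.0, 1.7]
grip_width: 0.0337
```

servo_tool(rows="0 -0.02 0 0 0 0;0 -0.05 0 0 0 0;0 -0.05 0 0 0 0")

```text
time_s: 11.02
tool_pos: [0.4997, 0.1227, 0.0132]
eef_rot: [2.191, -2.247, -0.004]
force: [-9.0, 1.0, 4.9]
grip_width: 0.0342
```

```bash
python3 - <<'E'
from h import *
s=ctrl.observe();print(s['tool_pos'],s['force'])
c=cam('wrist'); save(c,'w6.png',s=1.5)
c=cam('top'); save(c,'t6.png',(165,115,250,225),5)
E
```

```text
[0.49969763 0.1227234  0.01320956] [-9.02804892  1.01245299  4.90870882]
```

View pics/w6.png

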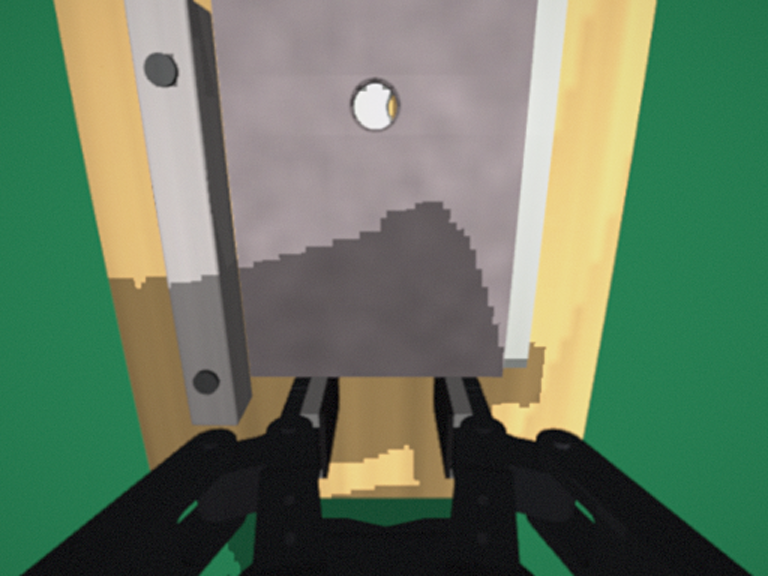

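View pics/t6.png

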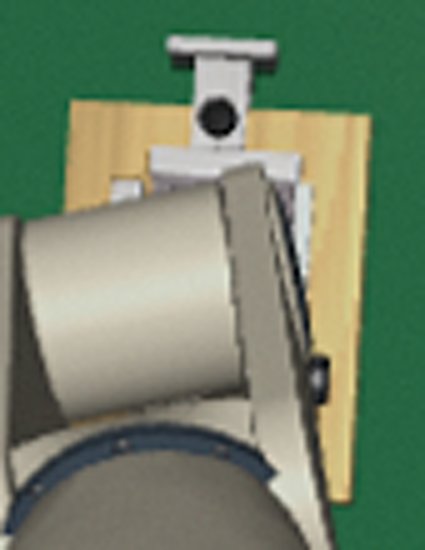

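servo_tool(rows="0 0.15 -0.01 0 0 0;0 0.35 -0.02 0 0 0;0 0.35 -0.5 0 0 0;0 0.35 -1.5 0 0 0;0 0.35 -2 0 0 0;0 0.35 -2 0 0 0;0 0.35 -2 0 0 0")

```text
time_s: 11.7
tool_pos: [0.493, 0.1235, 0.0747]
eef_rot: [-2.191, 2.246, -0.003]
force: [-0.8, 0.4, -0.8]
grip_width: 0.034
```

```bash
python3 - <<'E'
from h import *
s=ctrl.observe();print(s['tool_pos'],s['force'])
plan([.566,.052,.075],-.025)
c=cam('wrist'); save(c,'w7.png',s=1.5)
E
```

```text
[0.49300493 0.12349421 0.07469094] [-0.79765509  0.42582835 -0.81591825]
move [ 2.321e+00 -2.492e+00 -2.000e-03] turn [-0.0044 -0.0024 -1.571 ] yaw -0.025
```

View pics/w7.png

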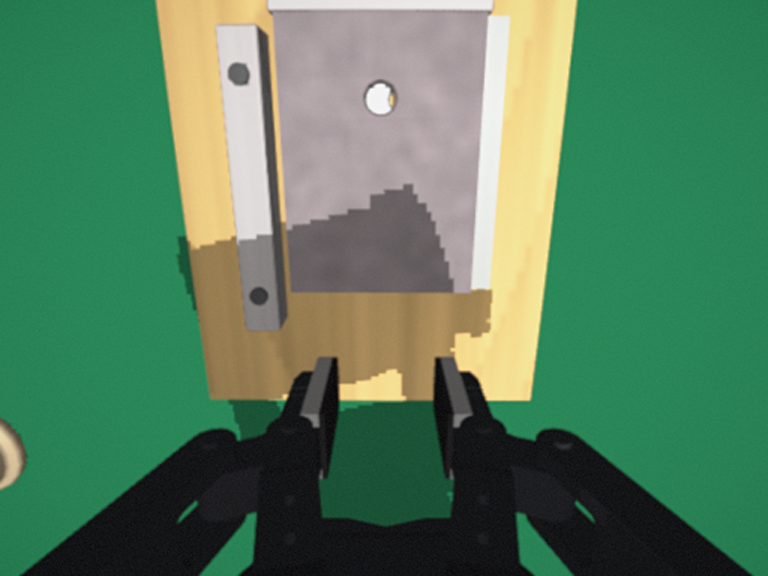

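servo_tool(rows="2.32 -2.49 0 -0.004 -0.002 -1.571;2.32 -2.49 0 -0.004 -0.002 -1.571;2.32 -2.49 0 -0.004 -0.002 -1.571;2.32 -2.49 0 -0.004 -0.002 -1.571;2.32 -2.49 0 -0.004 -0.002 -1.571;2.32 -2.49 0 -0.004 -0.002 -1.571;2.32 -2.49 0 -0.004 -0.002 -1.571;2.32 -2.49 0 -0.004 -0.002 -1.571;2.32 -2.49 0 -0.004 -0.002 -1.571;2.32 -2.49 0 -0.004 -0.002 -1.571;2.32 -2.49 0 -0.004 -0.002 -1.571;2.32 -2.49 0 -0.004 -0.002 -1.571")

```text
time_s: 12.75
tool_pos: [0.564, 0.0517, 0.0723]
eef_rot: [3.137, -0.154, -0.007]
force: [-0.3, -0.3, -0.1]
grip_width: 0.0341
```

```bash
python3 - <<'E'
from h import *
s=ctrl.observe();print(s['tool_pos'],s['joints'])
plan([.566,.052,.075],-.025)
E
```

```text
[0.56404465 0.05171266 0.07232245] [ 8.89917891e-02  4.40153604e-01  1.86951525e+00 -4.53765394e-04
  8.36513700e-01  1.87357574e-01]
move [ 0.064 -0.016 -0.09 ] turn [ 0.001   0.0045 -0.0731] yaw -0.025
```

servo_tool(rows="0.06 0 0 0.001 0.0045 -0.073;0.06 0 0.7 0.001 0.0045 -0.073;0.06 0 1.5 0.001 0.0045 -0.073;0.06 0 1.65 0.001 0.0045 -0.073;0.06 0 1.65 0.001 0.0045 -0.073;0.06 0 1.65 0.001 0.0045 -0.073")

```text
time_s: 13.25
tool_pos: [0.5661, 0.0516, 0.0239]
eef_rot: [-3.141, 0.049, -0.001]
force: [0.7, -0.5, 0.8]
grip_width: 0.0342
```

```bash
python3 - <<'E'
from h import *
s=ctrl.observe();print(s['tool_pos'],s['force'])
plan([.566,.052,.014],-.025)
c=cam('wrist'); save(c,'w8.png',s=1.5)
E
```

```text
[0.56610916 0.05155069 0.02390945] [ 0.65897034 -0.47537342  0.80037583]
move [-0.004 -0.015  0.33 ] turn [-0.0001 -0.0004 -0.0063] yaw -0.025
```

View pics/w8.png

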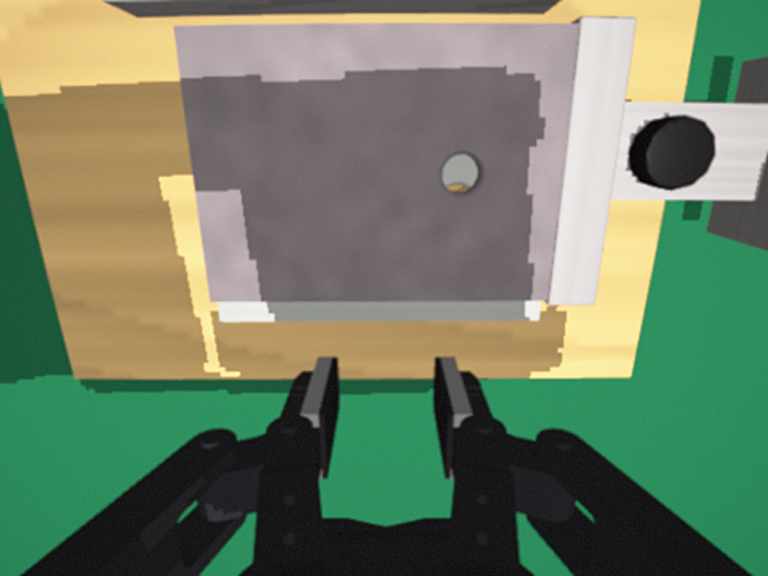

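servo_tool(rows="0 0 0.15 0 0 -0.006;0 0 0.3 0 0 -0.006;0 0 0.3 0 0 -0.006;0 0 0.3 0 0 -0.006")

```text
time_s: 13.63
tool_pos: [0.5665, 0.0516, 0.0154]
eef_rot: [-3.141, 0.04, -0.003]
force: [-0.0, -0.4, 0.4]
grip_width: 0.034
```

servo_tool(rows="0 -0.08 0.03 0 0 0;0 -0.16 0.03 0 0 0;0 -0.24 0.03 0 0 0;0 -0.32 0.03 0 0 0;0 -0.4 0.03 0 0 0;0 -0.48 0.03 0 0 0;0 -0.56 0.03 0 0 0;0 -0.64 0.03 0 0 0;0 -0.7 0.03 0 0 0;0 -0.7 0.03 0 0 0")

```text
time_s: 14.47
tool_pos: [0.5672, 0.073, 0.0145]
eef_rot: [-3.141, 0.039, -0.003]
force: [0.1, -0.3, -0.1]
grip_width: 0.0339
```

servo_tool(rows="0 -0.04 0 0 0 0;0 -0.08 0 0 0 0;0 -0.11 0 0 0 0;0 -0.11 0 0 0 0")

```text
time_s: 14.8
tool_pos: [0.5672, 0.076, 0.0144]
eef_rot: [-3.141, 0.04, -0.003]
force: [-0.1, 0.1, 0.4]
grip_width: 0.0341
```

servo_tool(rows="0 -0.03 0 0 0 0;0 -0.05 0 0 0 0;0 -0.05 0 0 0 0")

```text
time_s: 15.05
tool_pos: [0.5672, 0.0774, 0.0145]
eef_rot: [-3.141, 0.04, -0.003]
force: [0.2, 0.6, 0.3]
grip_width: 0.0343
```

servo_tool(rows="0 -0.03 0 0 0 0;0 -0.05 0 0 0 0;0 -0.05 0 0 0 0")

```text
time_s: 15.3
tool_pos: [0.5673, 0.079, 0.0144]
eef_rot: [-3.141, 0.04, -0.003]
force: [-0.2, 0.3, 0.1]
grip_width: 0.0341
```

servo_tool(rows="0 -0.02 0 0 0 0;0 -0.04 0 0 0 0;0 -0.04 0 0 0 0")

```text
time_s: 15.55
tool_pos: [0.5672, 0.0791, 0.0144]
eef_rot: [3.14, -0.039, 0.003]
force: [0.2, -7.7, 1.9]
grip_width: 0.0343
```

servo_tool(rows="0 -0.015 0 0 0 0;0 -0.03 0 0 0 0;0 -0.03 0 0 0 0")

```text
time_s: 15.8
tool_pos: [0.5672, 0.0792, 0.0145]
eef_rot: [3.139, -0.039, 0.002]
force: [-0.7, -12.6, 1.7]
grip_width: 0.0343
```

```bash
python3 - <<'E'
from h import *
s=ctrl.observe();print(s['tool_pos'],s['force'])
c=cam('wrist'); save(c,'w9.png',s=1.5)
E
```

```text
[0.56717932 0.07915291 0.01446721] [ -0.6616236  -12.6048477    1.69254828]
```

View pics/w9.png

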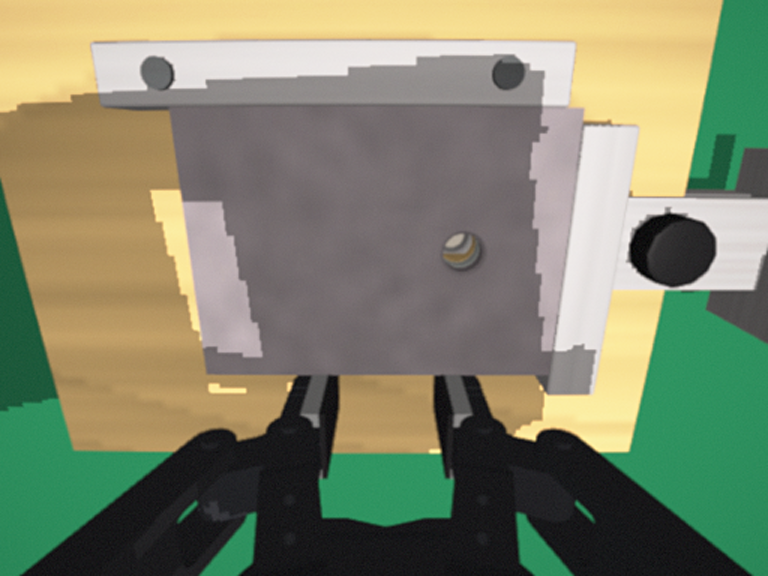

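servo_tool(rows="0 0.15 0 0 0 0;0 0.35 0 0 0 0;0 0.35 -0.6 0 0 0;0 0.35 -1.6 0 0 0;0 -1.5 -2.5 0 0 0;0 -2.5 -2.5 0 0 0;0 -2.5 -2.5 0 0 0;0 -2.5 -2.5 0 0 0")

```text
time_s: 16.52
tool_pos: [0.5697, 0.1583, 0.0904]
eef_rot: [-3.14, 0.035, -0.006]
force: [-0.4, -0.0, 0.1]
grip_width: 0.0342
```

```bash
python3 - <<'E'
from h import *
s=ctrl.observe();print(s['tool_pos'],s['force'])
c=cam('wrist'); save(c,'w10.png',s=1.5);save(c,'w10z.png',(170,220,410,384),3)
E
```

```text
[0.56968505 0.15834747 0.09036259] [-0.39330458 -0.03454001  0.05133539]
```

View pics/w10.png

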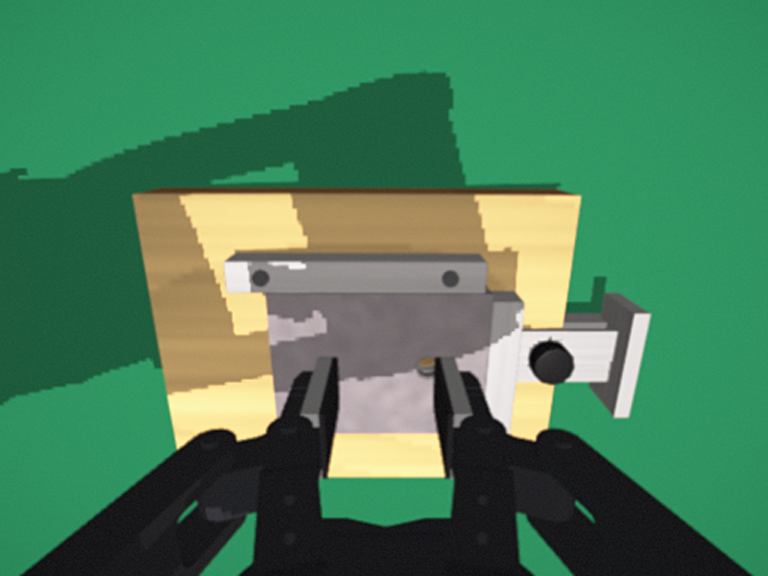

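```bash
python3 - <<'E'
from h import *
plan([.482,.128,.075],-1.596)
E
```

```text
move [-2.876  1.022  0.477] turn [-2.0000e-03 -1.4000e-03  1.5731e+00] yaw -1.596
```

servo_tool(rows="-2.88 1.02 0 -0.002 -0.001 1.573;-2.88 1.02 0 -0.002 -0.001 1.573;-2.88 1.02 0 -0.002 -0.001 1.573;-2.88 1.02 0 -0.002 -0.001 1.573;-2.88 1.02 0 -0.002 -0.001 1.573;-2.88 1.02 0 -0.002 -0.001 1.573;-2.88 1.02 0 -0.002 -0.001 1.573;-2.88 1.02 0 -0.002 -0.001 1.573;-2.88 1.02 0 -0.002 -0.001 1.573;-2.88 1.02 0 -0.002 -0.001 1.573;-2.88 1.02 0.2 -0.002 -0.001 1.573;-2.88 1.02 0.5 -0.002 -0.001 1.573")

```text
time_s: 17.57
tool_pos: [0.4818, 0.1261, 0.074]
eef_rot: [2.263, -2.178, 0.001]
force: [-0.0, 0.4, 0.6]
grip_width: 0.0342
```

```bash
python3 - <<'E'
from h import *
s=ctrl.observe();print(s['tool_pos'],s['force'])
plan([.485,.128,.0145],-1.596)
E
```

```text
[0.48181792 0.12608476 0.07399699] [-0.04610119  0.39573786  0.63247901]
move [-0.061 -0.109  1.983] turn [ 0.     -0.0007  0.0636] yaw -1.596
```

servo_tool(rows="-0.06 -0.1 0 0 0 0.064;-0.06 -0.1 0.8 0 0 0.064;-0.06 -0.1 1.6 0 0 0.064;-0.06 -0.1 1.95 0 0 0.064;-0.06 -0.1 1.95 0 0 0.064;-0.06 -0.1 1.95 0 0 0.064")

```text
time_s: 18.07
tool_pos: [0.4841, 0.1284, 0.0151]
eef_rot: [2.198, -2.241, -0.001]
force: [0.5, -0.8, -0.7]
grip_width: 0.0342
```

servo_tool(rows="0 -0.08 0.02 0 0 0.005;0 -0.16 0.02 0 0 0.005;0 -0.24 0.02 0 0 0.005;0 -0.32 0.02 0 0 0.005;0 -0.4 0.02 0 0 0.005;0 -0.45 0.02 0 0 0.005;0 -0.45 0.02 0 0 0.005")

```text
time_s: 18.65
tool_pos: [0.4989, 0.1293, 0.0154]
eef_rot: [-2.195, 2.247, -0.001]
force: [0.2, 0.8, -0.3]
grip_width: 0.0342
```

servo_tool(rows="0 -0.03 0.02 0 0 0;0 -0.06 0.02 0 0 0;0 -0.06 0.02 0 0 0")

```text
time_s: 18.9
tool_pos: [0.4999, 0.1291, 0.0145]
eef_rot: [2.195, -2.247, -0.0]
force: [-0.8, -0.9, -0.7]
grip_width: 0.0342
```

servo_tool(rows="0 -0.03 0 0 0 0;0 -0.06 0 0 0 0;0 -0.06 0 0 0 0")

```text
time_s: 19.15
tool_pos: [0.4999, 0.1288, 0.0141]
eef_rot: [2.192, -2.245, -0.003]
force: [-5.8, 1.0, 2.7]
grip_width: 0.0342
```

servo_tool(rows="0 -0.02 0 0 0 0;0 -0.05 0 0 0 0;0 -0.05 0 0 0 0")

```text
time_s: 19.4
tool_pos: [0.4998, 0.1286, 0.0138]
eef_rot: [2.19, -2.244, -0.006]
force: [-10.3, 1.9, 4.9]
grip_width: 0.0342
```

servo_tool(rows="0 0.15 0 0 0 0;0 0.3 0 0 0 0;0 0.3 -0.6 0 0 0;0 0.2 -1.6 0 0 0;0 -0.2 -2.8 0 0 0;0 -0.2 -2.8 0 0 0;0 -0.2 -2.8 0 0 0;0 -0.2 -2.8 0 0 0")

```text
time_s: 20.07
tool_pos: [0.5093, 0.1289, 0.0985]
eef_rot: [-2.195, 2.247, -0.001]
force: [-1.1, -0.1, -0.7]
grip_width: 0.0336
```

```bash
python3 - <<'E'
from h import *
import pickle
s=ctrl.observe();print(s['tool_pos'],s['eef_rot'],s['force'])
c=cam('wrist'); pickle.dump(c,open('w11.pkl','wb'));save(c,'w11.png',s=1.5);save(c,'w11z.png',(200,210,320,330),6)
E
```

```text
[0.50934391 0.12893633 0.098543  ] [-2.19504099e+00  2.24709602e+00 -1.20824973e-03] [-1.06969077 -0.14450861 -0.65255853]
```

View pics/w11.png

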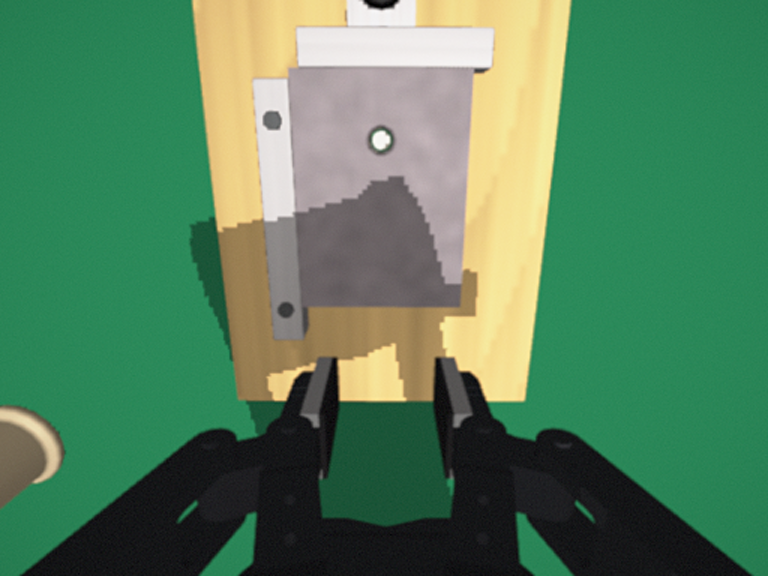

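View pics/w11z.png

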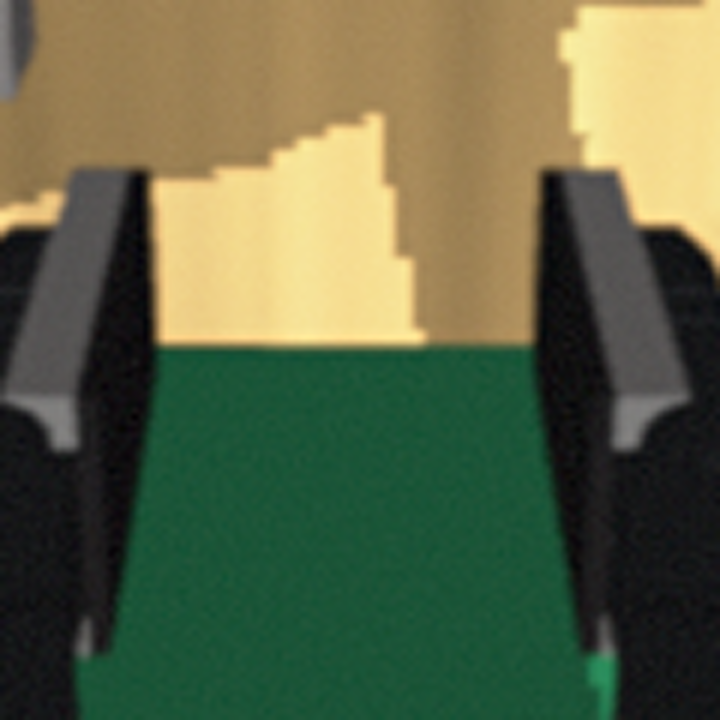

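```bash
python3 - <<'E'
from h import *
import pickle
c=pickle.load(open('w11.pkl','rb'))
save(c,'w11h.png',(233,73,275,115),16)
g=cv2.cvtColor(c['image'],cv2.COLOR_RGB2GRAY)[73:115,233:275]
b=cv2.resize(g,None,fx=8,fy=8,interpolation=cv2.INTER_CUBIC)
hsv=cv2.cvtColor(c['image'],cv2.COLOR_RGB2HSV)
m=(np.abs(cv2.resize(cv2.cvtColor(c['image'],cv2.COLOR_RGB2LAB)[73:115,233:275],None,fx=8,fy=8,interpolation=cv2.INTER_CUBIC).astype(float)-cv2.cvtColor(c['image'],cv2.COLOR_RGB2LAB)[73:80,233:240].mean((0,1)))).sum(2)>25
n,l,st,ce=cv2.connectedComponentsWithStats(m.astype(np.uint8))
for i in range(1,n):
    if st[i,4]>1500: print(st[i]/8,ce[i]/8+[233,73]-.44, onz(c,[ce[i]/8+[233,73]-.44],.048))
E
```

```text
[  11.5     10.25    19.25    20.625 2406.   ] [253.56722153  93.14169031] [[0.59080381 0.13000527 0.048     ]]
```

View pics/w11h.png

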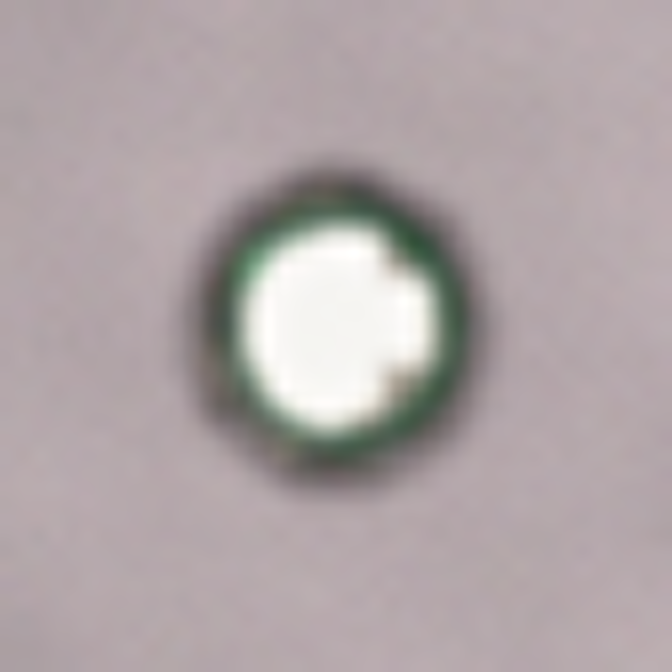

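```bash
python3 - <<'E'
from h import *
plan([.485,-.194,.125],-1.571)
E
```

```text
move [10.776  0.537 -0.896] turn [ 0.0008 -0.0007 -0.0232] yaw -1.571
```

servo_tool(rows="10.78 0.54 -0.9 0 0 -0.023;10.78 0.54 -0.9 0 0 -0.023;10.78 0.54 -0.9 0 0 -0.023;10.78 0.54 -0.9 0 0 -0.023;10.78 0.54 -0.9 0 0 -0.023;10.78 0.54 -0.9 0 0 -0.023;10.78 0.54 -0.9 0 0 -0.023;10.78 0.54 -0.9 0 0 -0.023;10.78 0.54 -0.9 0 0 -0.023;10.78 0.54 -0.9 0 0 -0.023;10.78 0.54 -0.9 0 0 -0.023;10.78 0.54 -0.9 0 0 -0.023")

```text
time_s: 21.12
tool_pos: [0.485, -0.1926, 0.1248]
eef_rot: [2.221, -2.22, -0.002]
force: [0.6, 0.3, -0.2]
grip_width: 0.034
```

```bash
python3 - <<'E'
from h import *
import pickle
s=ctrl.observe();print(s['tool_pos'],s['eef_rot'],s['force'])
c=cam('wrist'); pickle.dump(c,open('w12.pkl','wb'));save(c,'w12.png',s=1.5);save(c,'w12z.png',(195,35,315,155),6)
E
```

```text
[ 0.48502414 -0.19258618  0.12481072] [ 2.22139401 -2.22039502 -0.00243243] [ 0.62717118  0.32314799 -0.21772167]
```

View pics/w12.png

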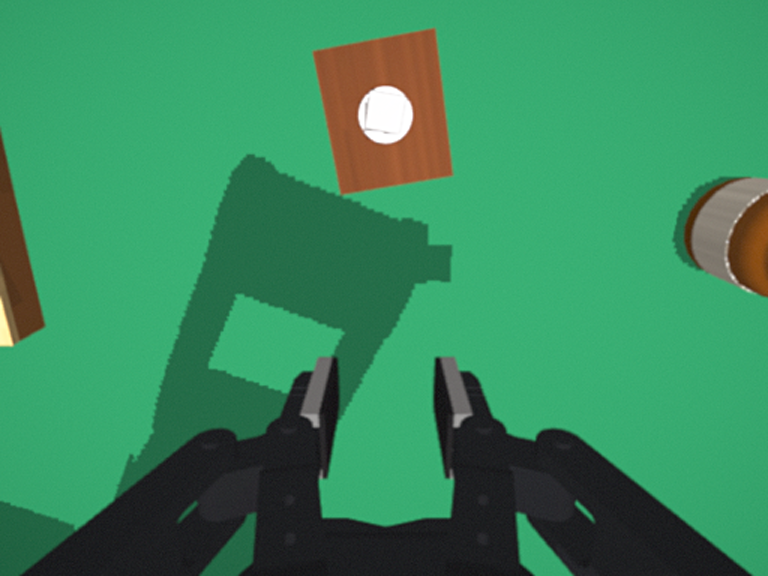

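View pics/w12z.png

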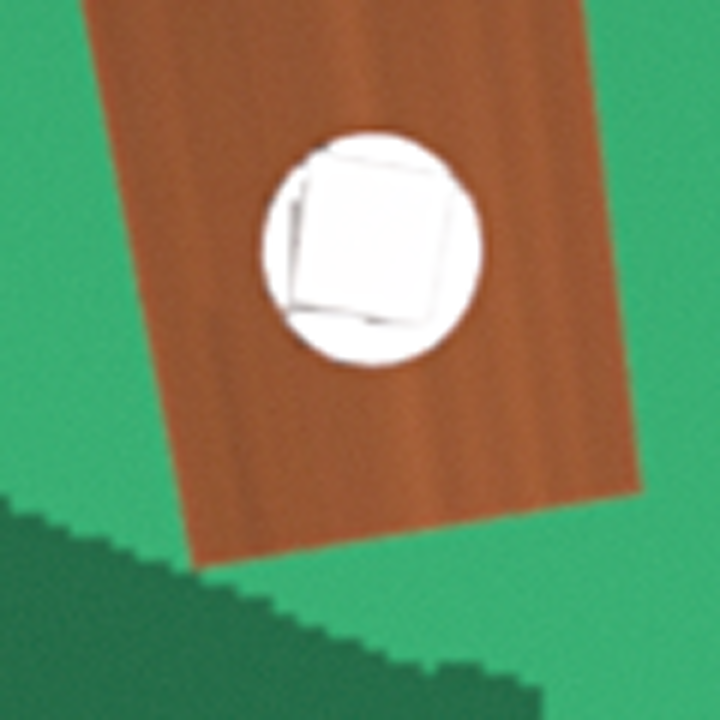

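```bash
python3 - <<'E'
from h import *
import pickle
c=pickle.load(open('w12.pkl','rb'))
g=c['image'][50:105,235:280].min(2).astype(float)
e=np.clip((g-215)*255/40,0,255).astype(np.uint8)
cv2.imwrite('pics/w12c.png',cv2.resize(e,None,fx=12,fy=12,interpolation=cv2.INTER_NEAREST))
m=(c['image'].min(2)>150).astype(np.uint8)[50:105,235:280]
ct=max(cv2.findContours(m,0,1)[0],key=cv2.contourArea).reshape(-1,2)
(x,y),r=cv2.minEnclosingCircle(ct); el=cv2.fitEllipse(ct); print(x+235,y+50,r,el)
print('flange',onz(c,[(el[0][0]+235,el[0][1]+50)],.049))
E
```

```text
256.8475933074951 76.0240650177002 19.236101150512695 ((21.565637588500977, 26.16537094116211), (35.33241271972656, 37.81021499633789), 177.38980102539062)
flange [[ 0.57817154 -0.19150991  0.049     ]]
```

View pics/w12c.png

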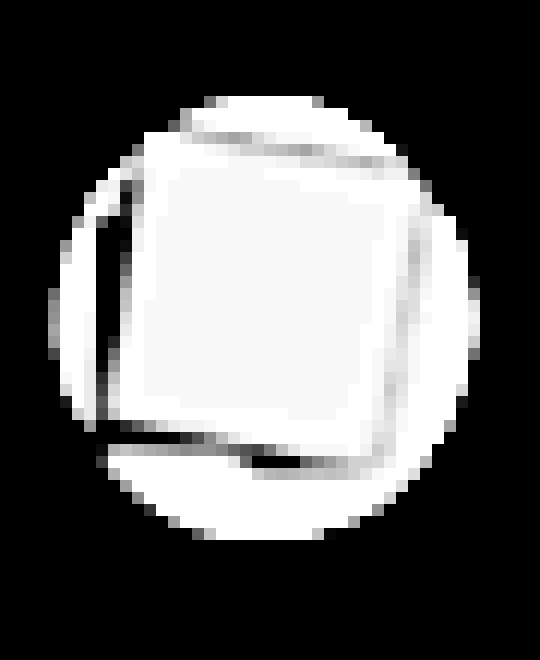

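```bash
python3 - <<'E'
from h import *
import pickle
c=pickle.load(open('w12.pkl','rb'))
P=lambda x,y:(x/12+235-.5,y/12+50-.5)
q=onz(c,[P(141,130),P(425,168),P(384,463),P(108,424)],.077)
print(q.round(4),q.mean(0), [np.linalg.norm(q[i]-q[(i+1)%4]).round(4) for i in range(4)])
for i in range(4):
    d=q[(i+1)%4]-q[i]; print((np.arctan2(d[1],d[0])+.7854)%1.5708-.7854)
E
```

```text
[[ 0.5866 -0.1849  0.077 ]
 [ 0.5847 -0.2002  0.077 ]
 [ 0.5696 -0.1982  0.077 ]
 [ 0.5716 -0.1829  0.077 ]] [ 0.57813454 -0.19154257  0.077     ] [np.float64(0.0154), np.float64(0.0153), np.float64(0.0154), np.float64(0.0152)]
-0.12338173313213163
-0.13545769187921486
-0.13329320802208777
-0.131102914769044
```

```bash
python3 - <<'E'
from h import *
plan([.5782,-.1915,.072],-1.702)
E
```

```text
move [-0.03  -3.099  1.764] turn [0.0012 0.0002 0.1323] yaw -1.702
```

servo_tool(rows="-0.03 -1.2 0 0.001 0 0.132;-0.03 -2.5 0 0.001 0 0.132;-0.03 -3.1 0.5 0.001 0 0.132;-0.03 -3.1 1.5 0.001 0 0.132;-0.03 -3.1 1.76 0.001 0 0.132;-0.03 -3.1 1.76 0.001 0 0.132;-0.03 -3.1 1.76 0.001 0 0.132")

```text
time_s: 21.75
tool_pos: [0.5777, -0.1921, 0.0727]
eef_rot: [2.07, -2.362, -0.001]
force: [-0.5, -0.7, 0.4]
grip_width: 0.0341
```

```bash
python3 - <<'E'
from h import *
s=ctrl.observe();print(s['tool_pos'],s['eef_rot'],s['force'])
plan([.5782,-.1915,.037],-1.702)
c=cam('wrist');save(c,'w13.png',s=1.5)
E
```

```text
[ 0.5776845  -0.1920963   0.07268936] [ 2.07030821e+00 -2.36209568e+00 -1.35680198e-03] [-0.46917224 -0.68393022  0.38682062]
move [-0.022 -0.016  1.19 ] turn [ 0.0011  0.0001 -0.0003] yaw -1.702
```

View pics/w13.png

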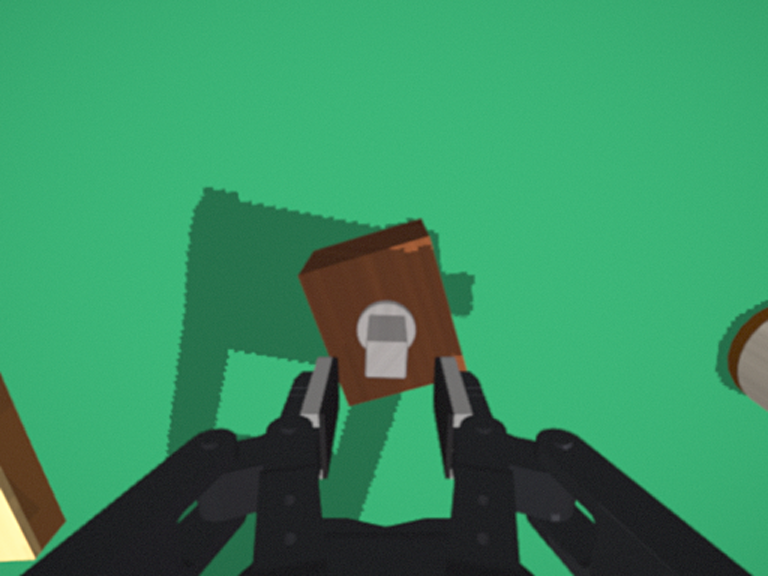

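Good: the pin is centred between the fingers and square to them. I'll go down.

servo_tool(rows="-0.02 0 0.5 0.001 0 0;-0.02 0 1.0 0.001 0 0;-0.02 0 1.18 0.001 0 0;-0.02 0 1.18 0.001 0 0;-0.02 0 1.18 0.001 0 0")

```text
time_s: 22.22
tool_pos: [0.5791, -0.1927, 0.0386]
eef_rot: [-2.068, 2.363, -0.004]
force: [-0.1, 0.2, -0.6]
grip_width: 0.0339
```

```bash
python3 - <<'E'
from h import *
s=ctrl.observe();print(s['tool_pos'],s['eef_rot'],s['force'])
c=cam('wrist');save(c,'w14.png',(130,150,370,340),3)
for px in [(217,239),(217,241),(298,241)]:
    o,v=rays(c,[px]); d=c['depth'][px[1],px[0]]; print(px,d,(o+v*d).round(4))
E
```

```text
[ 0.57908832 -0.19271902  0.0385829 ] [-2.06826007  2.36257262 -0.00406496] [-0.10345837  0.20070158 -0.63459773]
(217, 239) 0.1528134 [[ 0.5923 -0.173   0.0624]]
(217, 241) 0.1499717 [[ 0.5926 -0.1734  0.0653]]
(298, 241) 0.15014878 [[ 0.5871 -0.214   0.0652]]
```

View pics/w14.png

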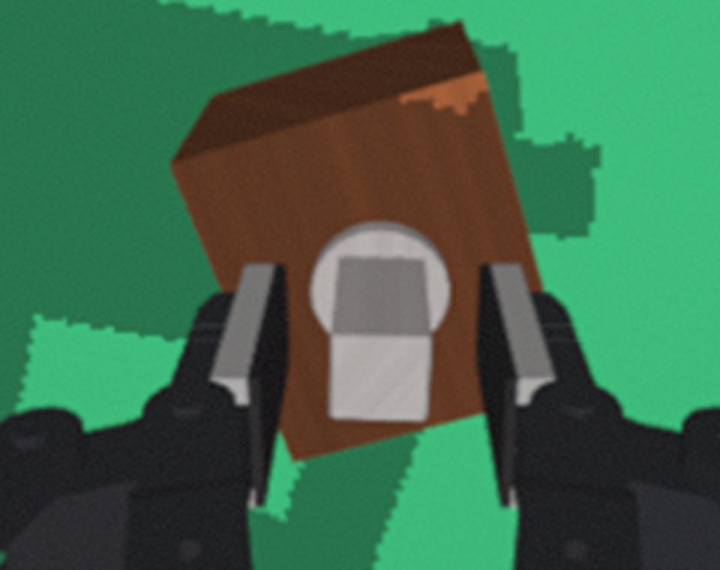

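servo_tool(rows="-0.03 0.02 0.07 0 0 0;-0.03 0.02 0.07 0 0 0;-0.03 0.02 0.07 0 0 0")

```text
time_s: 22.52
tool_pos: [0.5785, -0.1916, 0.0359]
eef_rot: [-2.069, 2.362, -0.004]
force: [-0.2, 0.2, 0.2]
grip_width: 0.0342
```

servo_tool(rows="0 0 0 0 0 0;0 0 0 0 0 0;0 0 0 0 0 0;0 0 0 0 0 0;0 0 0 0 0 0;0 0 0 0 0 0", fingers=0, grip_force=45)

```text
time_s: 23.02
tool_pos: [0.5786, -0.1916, 0.0358]
eef_rot: [-2.069, 2.362, -0.004]
force: [-0.4, 1.3, 5.9]
grip_width: 0.0155
```

```bash
python3 - <<'E'
from h import *
s=ctrl.observe();print(s['tool_pos'],s['eef_rot'],s['force'],s['grip_width'])
c=cam('wrist');save(c,'w15.png',(130,150,370,340),3)
E
```

```text
[ 0.57859452 -0.19161038  0.0357819 ] [-2.06861564  2.3624829  -0.00355565] [-0.43447524  1.30066315  5.91805709] 0.01545482043985378
```

View pics/w15.png

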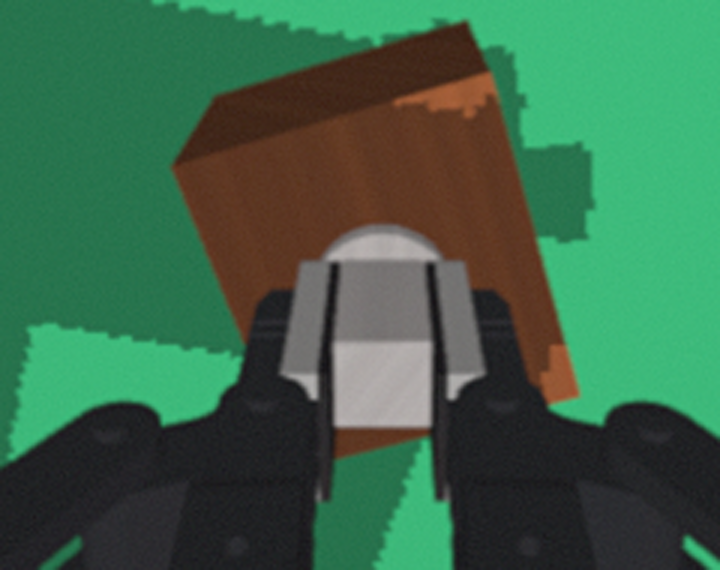

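servo_tool(rows="0 0 -0.4 0 0 0;0 0 -1.2 0 0 0;0 0 -2.0 0 0 0;0 0 -2.5 0 0 0;0 0 -2.5 0 0 0;0 0 -2.5 0 0 0")

```text
time_s: 23.57
tool_pos: [0.5786, -0.1917, 0.1114]
eef_rot: [-2.068, 2.362, -0.005]
force: [-0.0, 0.6, -0.7]
grip_width: 0.0149
```

```bash
python3 - <<'E'
from h import *
s=ctrl.observe();print(s['tool_pos'],s['eef_rot'],s['force'],s['grip_width'])
plan([.5908,.130,.11])
plan([.5908,.130,.11],-1.702)
c=cam('wrist');save(c,'w16.png',s=1.5)
c=cam('scene');save(c,'s16.png',s=1.5)
E
```

```text
[ 0.5785797  -0.19165211  0.11135902] [-2.06824599  2.36204274 -0.0052348 ] [-0.00954459  0.61900589 -0.68259136] 0.014911005561800502
move [-10.682   1.012   0.034] turn [-0.0038 -0.0007  0.    ] yaw -1.7032
move [-10.682   1.012   0.034] turn [-0.0038 -0.0007 -0.0012] yaw -1.702
```

View pics/w16.png

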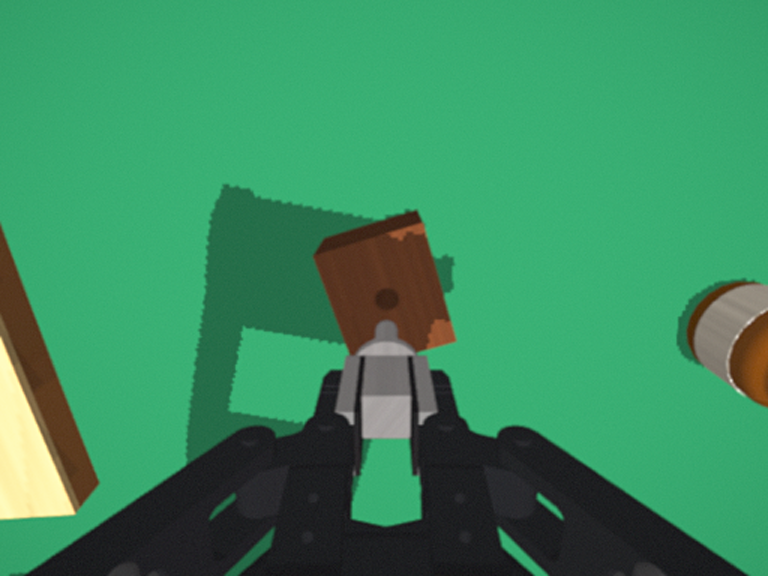

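View pics/s16.png

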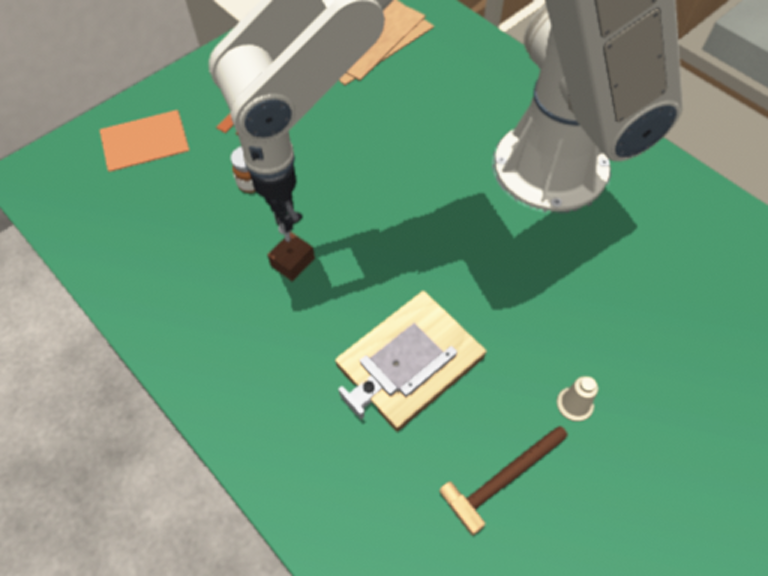

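servo_tool(rows="-1 0.1 0 -0.004 -0.001 0;-2 0.2 0 -0.004 -0.001 0;-3.2 0.3 0 -0.004 -0.001 0;-4.4 0.4 0 -0.004 -0.001 0;-5.6 0.5 0 -0.004 -0.001 0;-6.8 0.65 0 -0.004 -0.001 0;-8 0.75 0 -0.004 -0.001 0;-9.2 0.85 0 -0.004 -0.001 0;-10.2 0.95 0 -0.004 -0.001 0;-10.68 1.01 0 -0.004 -0.001 0;-10.68 1.01 0 -0.004 -0.001 0;-10.68 1.01 0 -0.004 -0.001 0")

```text
time_s: 24.67
tool_pos: [0.5896, 0.1302, 0.1091]
eef_rot: [2.07, -2.36, -0.004]
force: [-0.3, -0.4, -0.4]
grip_width: 0.0153
```

```bash
python3 - <<'E'
from h import *
import pickle
s=ctrl.observe();print(s['tool_pos'],s['eef_rot'],s['force'],s['grip_width'])
plan([.5908,.130,.086],-1.7032)
c=cam('wrist');pickle.dump(c,open('w17.pkl','wb'));save(c,'w17.png',s=1.5);save(c,'w17z.png',(200,170,320,260),6)
E
```

```text
[0.58960353 0.13016516 0.10912013] [ 2.06985066 -2.35965788 -0.00396461] [-0.34735339 -0.4257804  -0.44978429] 0.015252628513304157
move [-0.    -0.043  0.771] turn [ 0.0037 -0.0004  0.0017] yaw -1.7032
```

View pics/w17.png

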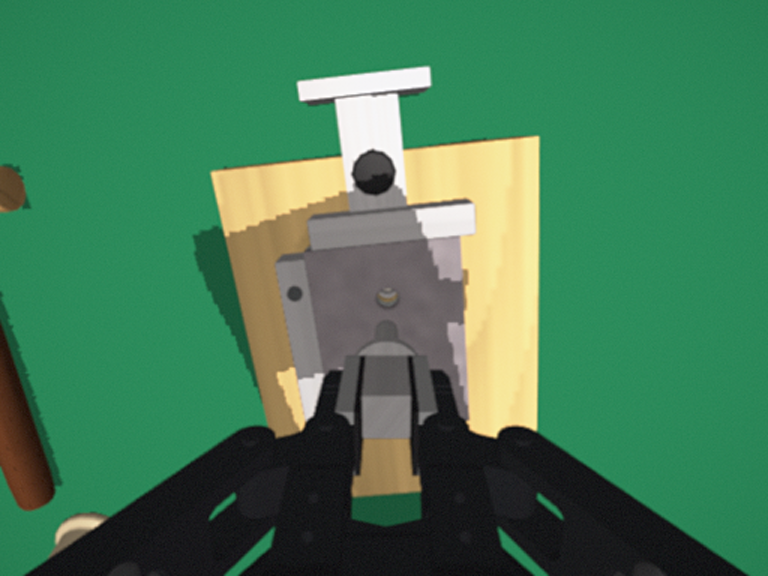

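View pics/w17z.png

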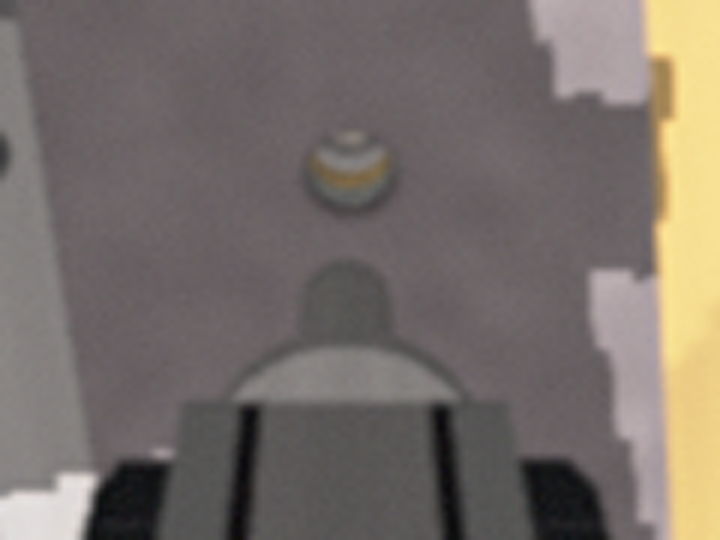

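```bash
python3 - <<'E'
from h import *
import pickle
c=pickle.load(open('w17.pkl','rb'))
print('hole',onz(c,[(350/6+200-.4,172/6+170-.4)],.048))
tipz=.1091-.0289
print('tip far edge',onz(c,[(347/6+200-.4,262/6+170-.4)],tipz))
# flange: widest visible (228..468 at row 400?) center col
print('flange col',onz(c,[(348/6+200-.4,345/6+170-.4)],tipz+.042), 'expected centre+13mm along -tooly')
print('tcp',ctrl.observe()['tool_pos'])
E
```

```text
hole [[0.59110724 0.12986333 0.048     ]]
tip far edge [[0.59203024 0.13020924 0.0802    ]]
flange col [[0.60173701 0.12893006 0.1222    ]] expected centre+13mm along -tooly
tcp [0.58972606 0.12936349 0.10931812]
```

```bash
python3 - <<'E'
from h import *
s=ctrl.observe();print(s['tool_pos'],s['joint_vel'].round(4))
plan([.5915,.1297,.089],-1.7032)
E
```

```text
[0.58972606 0.12936349 0.10931812] [-0.0216 -0.0089  0.0008 -0.0004  0.0008  0.0025]
move [-0.019 -0.059  0.677] turn [ 0.0035 -0.0004  0.0005] yaw -1.7032
```

servo_tool(rows="-0.01 -0.04 0.2 0.003 0 0;-0.01 -0.04 0.5 0.003 0 0;-0.01 -0.04 0.65 0.003 0 0;-0.01 -0.04 0.65 0.003 0 0;-0.01 -0.04 0.65 0.003 0 0;-0.01 -0.04 0.65 0.003 0 0")

```text
time_s: 25.22
tool_pos: [0.5917, 0.1299, 0.0907]
eef_rot: [-2.068, 2.363, -0.001]
force: [0.6, -0.1, -0.9]
grip_width: 0.015
```

```bash
python3 - <<'E'
from h import *
import pickle
s=ctrl.observe();print(s['tool_pos'],s['joint_vel'].round(4),s['force'])
plan([.5915,.1297,.080],-1.7032)
c=cam('wrist');pickle.dump(c,open('w18.pkl','wb'));save(c,'w18z.png',(200,170,320,260),6)
E
```

```text
[0.59171148 0.12989489 0.09072551] [ 0.0043 -0.0048 -0.0037 -0.0004  0.0003 -0.    ] [ 0.58112919 -0.11369017 -0.8710772 ]
move [0.008 0.007 0.358] turn [-0.0011  0.0006 -0.0005] yaw -1.7032
```

View pics/w18z.png

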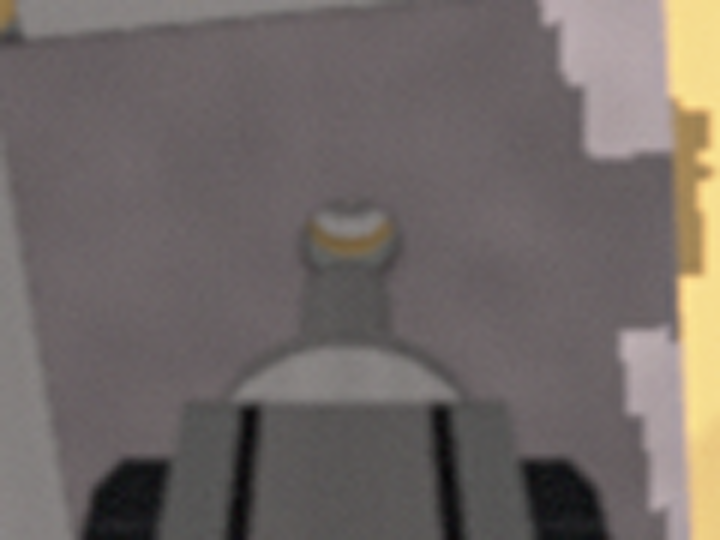

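servo_tool(rows="0.012 0.005 0.1 -0.001 0 0;0.012 0.005 0.2 -0.001 0 0;0.012 0.005 0.3 -0.001 0 0;0.012 0.005 0.4 -0.001 0 0;0.012 0.005 0.45 -0.001 0 0;0.012 0.005 0.5 -0.001 0 0;0.012 0.005 0.5 -0.001 0 0")

```text
time_s: 25.85
tool_pos: [0.5912, 0.1299, 0.0754]
eef_rot: [-2.07, 2.363, 0.001]
force: [-0.1, 0.5, -0.5]
grip_width: 0.0151
```

servo_tool(rows="0 0 0.05 0 0 0;0 0 0.1 0 0 0;0 0 0.1 0 0 0")

```text
time_s: 26.1
tool_pos: [0.5914, 0.1299, 0.0725]
eef_rot: [-2.069, 2.363, 0.001]
force: [-0.1, -0.3, -0.5]
grip_width: 0.0152
```

servo_tool(rows="0 0 0.05 0 0 0;0 0 0.1 0 0 0;0 0 0.1 0 0 0")

```text
time_s: 26.35
tool_pos: [0.5913, 0.1299, 0.0695]
eef_rot: [-2.069, 2.363, 0.001]
force: [0.1, -0.1, -0.6]
grip_width: 0.0151
```

servo_tool(rows="0 0 0.05 0 0 0;0 0 0.1 0 0 0;0 0 0.15 0 0 0;0 0 0.15 0 0 0")

```text
time_s: 26.68
tool_pos: [0.5913, 0.1299, 0.0649]
eef_rot: [-2.069, 2.363, 0.001]
force: [0.8, 0.1, -1.2]
grip_width: 0.0151
```

servo_tool(rows="0 0 0.05 0 0 0;0 0 0.1 0 0 0;0 0 0.15 0 0 0;0 0 0.15 0 0 0")

```text
time_s: 27.02
tool_pos: [0.5913, 0.1299, 0.0604]
eef_rot: [-2.069, 2.363, 0.001]
force: [0.3, 0.4, -1.2]
grip_width: 0.0151
```

servo_tool(rows="0 0 0.05 0 0 0;0 0 0.1 0 0 0;0 0 0.15 0 0 0;0 0 0.15 0 0 0")

```text
time_s: 27.35
tool_pos: [0.5913, 0.1299, 0.0559]
eef_rot: [-2.069, 2.363, 0.001]
force: [0.4, 0.1, 0.2]
grip_width: 0.0153
```

servo_tool(rows="0 0 0.05 0 0 0;0 0 0.1 0 0 0;0 0 0.1 0 0 0")

```text
time_s: 27.6
tool_pos: [0.5913, 0.1299, 0.053]
eef_rot: [-2.069, 2.363, 0.001]
force: [0.6, 0.5, -0.1]
grip_width: 0.0147
```

servo_tool(rows="0 0 0.05 0 0 0;0 0 0.1 0 0 0;0 0 0.1 0 0 0")

```text
time_s: 27.85
tool_pos: [0.5913, 0.1299, 0.05]
eef_rot: [-2.069, 2.363, 0.001]
force: [-0.1, -0.3, -0.9]
grip_width: 0.0153
```

servo_tool(rows="0 0 0.04 0 0 0;0 0 0.07 0 0 0;0 0 0.07 0 0 0")

```text
time_s: 28.1
tool_pos: [0.5917, 0.13, 0.0486]
eef_rot: [-2.069, 2.363, 0.0]
force: [-0.4, -0.4, 3.7]
grip_width: 0.0152
```

servo_tool(rows="0 0 0.04 0 0 0;0 0 0.07 0 0 0;0 0 0.07 0 0 0")

```text
time_s: 28.35
tool_pos: [0.5917, 0.13, 0.0465]
eef_rot: [-2.069, 2.363, 0.0]
force: [-1.7, 0.4, 4.8]
grip_width: 0.0154
```

servo_tool(rows="0 0 0.04 0 0 0;0 0 0.08 0 0 0;0 0 0.08 0 0 0")

```text
time_s: 28.6
tool_pos: [0.5917, 0.13, 0.0441]
eef_rot: [-2.069, 2.363, 0.0]
force: [-2.1, -0.3, 4.2]
grip_width: 0.0149
```

servo_tool(rows="0 0 0.04 0 0 0;0 0 0.08 0 0 0;0 0 0.08 0 0 0")

```text
time_s: 28.85
tool_pos: [0.5917, 0.13, 0.0417]
eef_rot: [-2.069, 2.363, 0.0]
force: [-1.2, 0.0, 4.6]
grip_width: 0.0153
```

servo_tool(rows="0 0 0.03 0 0 0;0 0 0.05 0 0 0;0 0 0.05 0 0 0")

```text
time_s: 29.1
tool_pos: [0.5917, 0.13, 0.0402]
eef_rot: [-2.069, 2.363, 0.0]
force: [-1.7, -0.1, 5.1]
grip_width: 0.0151
```

servo_tool(rows="0 0 0.02 0 0 0;0 0 0.03 0 0 0;0 0 0.03 0 0 0")

```text
time_s: 29.35
tool_pos: [0.5917, 0.13, 0.0394]
eef_rot: [-2.069, 2.363, 0.0]
force: [-2.4, -0.5, 6.0]
grip_width: 0.015
```

servo_tool(rows="0 0 0.02 0 0 0;0 0 0.03 0 0 0;0 0 0.03 0 0 0")

```text
time_s: 29.6
tool_pos: [0.5917, 0.13, 0.0387]
eef_rot: [-2.069, 2.363, 0.0]
force: [-1.7, -0.4, 7.0]
grip_width: 0.015
```

servo_tool(rows="0 0 0.015 0 0 0;0 0 0.03 0 0 0;0 0 0.03 0 0 0")

```text
time_s: 29.85
tool_pos: [0.5918, 0.13, 0.0384]
eef_rot: [-2.069, 2.363, -0.0]
force: [-4.0, -0.9, 13.1]
grip_width: 0.0148
```

servo_tool(rows="0 0 -0.02 0 0 0;0 0 -0.02 0 0 0")

```text
time_s: 30.02
tool_pos: [0.5918, 0.1299, 0.0385]
eef_rot: [-2.069, 2.363, -0.0]
force: [-2.1, -1.3, 8.2]
grip_width: 0.0153
```

```bash
python3 - <<'E'
from h import *
s=ctrl.observe();print(s['tool_pos'],s['force'])
c=cam('wrist');save(c,'w19.png',s=1.5)
E
```

```text
[0.59177319 0.12994591 0.03850068] [-2.12520345 -1.3336539   8.15188119]
```

View pics/w19.png

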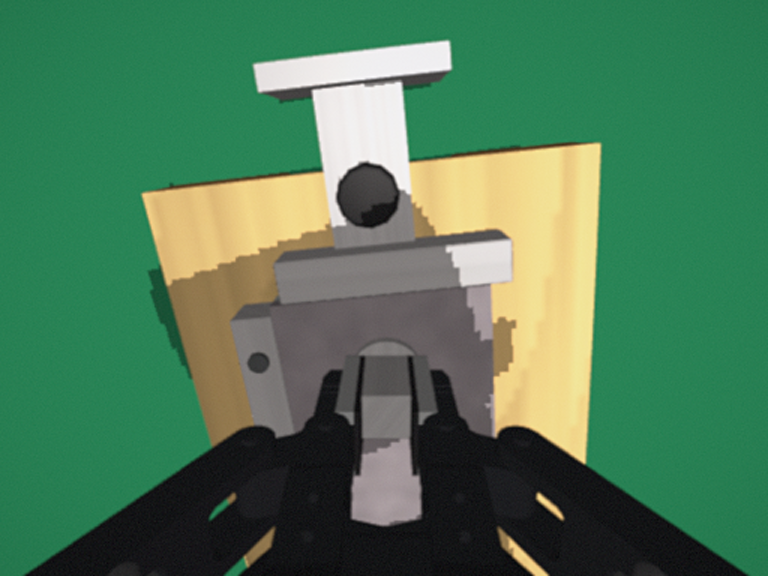

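servo_tool(rows="0 0 0 0 0 0;0 0 0 0 0 0;0 0 0 0 0 0;0 0 0 0 0 0;0 0 0 0 0 0;0 0 0 0 0 0", fingers=40)

```text
time_s: 30.57
tool_pos: [0.5914, 0.1299, 0.0375]
eef_rot: [-2.069, 2.363, 0.001]
force: [0.5, -0.5, 0.5]
grip_width: 0.034
```

servo_tool(rows="0 0 -0.2 0 0 0;0 0 -0.6 0 0 0;0 0 -1.2 0 0 0;0 0 -2 0 0 0;0 1.0 -3 0 0 0;0 2.6 -3.2 0 0 0;0 2.6 -3.2 0 0 0;0 2.6 -3.2 0 0 0;0 2.6 -3.2 0 0 0")

```text
time_s: 31.32
tool_pos: [0.5147, 0.1404, 0.1348]
eef_rot: [-2.069, 2.361, -0.001]
force: [0.3, -0.2, 0.1]
grip_width: 0.0338
```

```bash
python3 - <<'E'
from h import *
import pickle
s=ctrl.observe();print(s['tool_pos'],s['force'],s['grip_width'])
c=cam('wrist');pickle.dump(c,open('w20.pkl','wb'));save(c,'w20.png',s=1.5)
c=cam('scene');save(c,'s20.png',(215,185,335,295),6);save(c,'s20f.png',s=1)
E
```

```text
[0.51467646 0.14044511 0.13483652] [ 0.28870489 -0.16146802  0.14094458] 0.03382011238889148
```

View pics/w20.png

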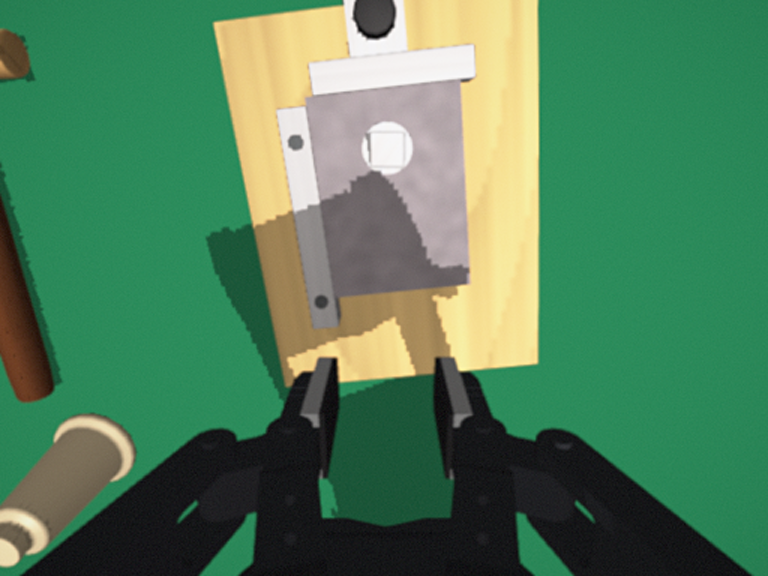

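View pics/s20.png

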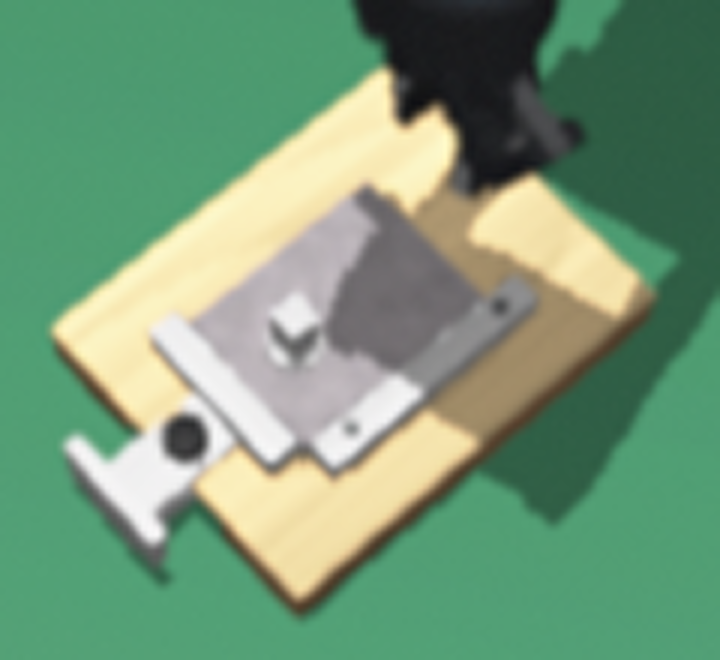

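```bash
python3 - <<'E'
from h import *
import pickle
c=pickle.load(open('w20.pkl','rb'))
def z(u,v,r=1):
    p=[(a,b) for a in range(u-r,u+r+1) for b in range(v-r,v+r+1)]
    o,d=rays(c,p); dd=np.array([c['depth'][b,a] for a,b in p]); return np.median(o+d*dd[:,None],0).round(4)
print('pin top',z(259,100,4),'flange',z(258,114),z(272,99),'plate',z(240,110,4),z(280,115,4))
q=onz(c,np.array([(369,132),(405,132),(405,167),(370,167)])/1.5,.08); print('pin top c',q.mean(0))
E
```

```text
pin top [0.5908 0.1297 0.081 ] flange [0.5795 0.1318 0.0528] [0.5894 0.1195 0.0533] plate [0.5845 0.1456 0.049 ] [0.5764 0.1143 0.0492]
pin top c [0.5909766  0.13023916 0.08      ]
```

```bash
python3 -c "
from h import *
print(ctrl.sign_off())"
```

```text
the job is handed in; nothing more can be done
None
```

The stack is squared into the corner of the jig and pinned. I handed the job in after about 31 s of the 72 s; `sign_off` gives no verdict.

**What I did:** I pushed the plates against the back gauge (9 N), then the side stop (12.6 N), then the gauge again (10 N). From straight above, the three plate holes and the jig's hole lined up. I took the pin from its block and pressed it through at about 4–7 N. It stopped firmly at 13 N, and I eased off and let go.

**Last checks, all by camera:**

| Check | Measured | Expected |
|---|---|---|
| Flange top above plate | about 3.9 mm | 4 mm when seated |
| Pin top height | 81 mm | 80 mm |
| Pin top vs hole centre | (0.5910, 0.1302) vs (0.591, 0.130) m | same point if upright |

The top plate still sat against the gauge and side stop, the gripper was clear with about zero force, and no bystander was touched.

**What went wrong or disagreed:**
- **Fingertip position:** the fingertips were about 18 mm behind the reported TCP by touch, and about 23 mm behind by depth image. The description puts them 8 mm ahead. I worked from the touch value.
- **Hard touch on the deck:** while finding that height I sent several downward steps without checking the force between them. The fingertips pressed the bare deck with up to 79 N. No plate or pin was touched, but if fingertips count under the 40 N limit for the arm or gripper body, this could fail the run.

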